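# Load the preheat oven and ease its flap shut

### The arm

A 6-joint arm with a two-finger parallel gripper is mounted at the origin on the work surface. World frame = base frame: x ahead of the robot, y to its left, z up, the work surface at z = 0. Lengths are in mm, angles in rad, forces in N, time in s.
With the tool pointing down it reaches from about 275 to 875 mm from the base axis. Payload 12.5 kg.
Tool frame: the origin (TCP) lies at the very end of the fingers, on their centre line; the grasp point (between the pads) lies robot.grasp_offset behind it (robot.grasp_offset is the distance from the TCP to the grasp point, in mm); z points along the fingers, y is the direction in which the jaws open and shut (so a half turn about z gives the same grasp; the last joint's range is limited). The gripper opens to 85 mm and grips with 20 to 120 N. Pads are 22 mm wide; open, the fingers measure 114 mm over their backs; the gripper's body (76 mm by 85 mm) begins 54 mm behind the grasp point. The pads swing forward as they close: fully open they stand 13 mm farther back than shut.
Start: joints at [1.038, 0.351, 1.652, -0, 1.139, -0.085], TCP at [238.109, 495.771, 231.29] pointing down, gripper open.
Joint ranges: [-2.75, 2.75], [-0.79, 2.1], [0.01, 2.65], [-1.57, 4.71], [0.07, 3.14], [-2.87, 2.87]. Speed limits (rad/s): [2.22, 2.22, 2.79, 3.14, 3.14, 3.14].

### API

Orientations are given as a unit quaternion [w, x, y, z].
In Python, from bench import telemetry, read_camera, get_calibration, sign_off, robot gives the robot as it stands.
- The arm moves only by the tool send_rows, never from a script. Its argument "commands" is one flat list of numbers, 7 for each row, row after row: the finger opening in mm, from 0 to 85.4, then the shift along the tool's x, y, z in mm, then the turn, a rotation vector about the tool's x, y, z in degrees. A call has 1 to 10 rows; each row is the pose to reach, as a shift and turn from the pose measured when the call began, along the tool's axes at that moment; what a row does not reach only later rows make up. A row lasts 1/8 s, in which the tool goes at most 62.5 mm and 10.7 degrees, less where a joint would pass 70% of its speed; a pose out of reach is approached as far as the arm can. A call with a gripper value outside its range is refused whole. The fingers move at their own pace and stop on an object; "squeeze" is the grip in N (left out, the last holds). Time passes only in rows, so rows that repeat a pose let the fingers close. It gives the time, the measured TCP pose, the force and the opening at its end, in the units of the state.
- telemetry.state(): the state, without advancing time (a new reading comes with each control period).
- read_camera(name): name is "scene" or "side" or "wrist"; returns (picture, depth): 384x512x3 uint8, blue, green, red; 384x512 float32, mm along the optical axis (not along the pixel's ray), 0 where there is no reading.
- get_calibration(name): a dict with "fx", "fy", "cx", "cy" (pixels), "k1" (the pictures are not rectified: a ray, as slopes to the right and down, at radius r is drawn at 1 + k1 r^2 times it, then the intrinsics apply), "rvec" (rotation vector, rad) and "tvec" (3), from world to camera coordinates, as OpenCV has them. Camera axes: x right, y down, z forward; pixel columns grow to the right and rows downward; lengths in mm; the calibration is good to about 2 mm. A picture is of the moment at which its call begins: read the wrist's pose just before it. get_calibration takes no time and is no camera call; for the wrist camera it gives the pose at the moment of the call.
- sign_off(): hands the job in, once; it reports no verdict.
The state is a dict: "t": time; "joints": joint angles; "dq": joint speeds; "effort": joint torques, N m; "eef_pos": TCP position; "orientation": TCP orientation; "wrist_force": force on the tool from outside, world axes, zero at the start; "torque": the same for the moment, N m; "gripper_width": finger opening in mm.
Only numpy, scipy, OpenCV 4.12 (cv2) and the standard library are available. Lean on these libraries where they do the work, as an engineer would, in place of code of your own. Each camera call takes 0.05 s, during which the arm holds its last target.

### The job

Get the parts into the preheat oven for the next weld: lay its flap right back until it stays open, pull every steel fitting out of the clip strip and set it down in the oven's well without dropping it in, and put the copper-coloured test plate in with them. Once all are in, ease the sprung flap down until it is fully shut, never letting it slam, and at any point turn the controller's dial until its pointer stands at the green mark. Leave the other things on the bench where they are.

Things in the scene. Friction and masses are not known exactly. Their poses are not given: they have to be found in the camera images.
- oven: grey preheat oven, a fixed open-topped box 300 (its x) x 200 (its y) x 102 mm tall; origin: centre of its underside, on the bench; yaw small. It holds a rectangular well 280 (x) x 180 (y) mm, walls 10 mm thick, inner floor 20 mm and rim 102 mm above the bench (82 mm deep). A flap covers it.
- oven_well (a point): centre of the oven well's inner floor, axes as the oven's
- flap_hinge (a point): middle of the flap's hinge line, fixed to the oven: the line runs along the oven's x axis, 98 mm to the oven's -y side and 108 mm above the bench
- flap_bar (a point): middle of the flap's black round handle bar (14 mm thick, 140 mm long along the oven's x axis, held at its two ends by brackets, free for 120 mm between). It lies 240 mm from the hinge line, in the plane of the flap; 41 mm of free gap (to the bar's centre) separate it from the flap's edge. Closed, it stands level with the flap, beyond the oven's +y side. A bar held between the fingers can turn in them, so the tool may keep pointing down through the whole swing.
- flap (a joint): angle of the oven's flap (aluminium with a red panel, 300 x 196 x 12 mm, 0.8 kg): 0 closed and level, grows as it opens; bar position = hinge + 0.24 m x (cos(angle) along the oven's +y, sin(angle) up). Stop at 2.15 rad. A spring pulls it shut at all angles; closed, lifting takes about 5 N at the bar. Only when laid back beyond about 1.9 rad does its weight hold it open (so open to 2.1); let go below that it slams shut.
- controller: blue temperature controller, fixed box 90 x 90 x 50 mm with a white scale on top; origin: centre of its underside
- dial (a joint): angle of the black dial on the controller, 0 to 4.7 rad, clockwise seen from above as it grows; it stays where it is left. Its white pointer heads 2.356 rad minus this value (counter-clockwise from the controller's own x axis, seen from above). The green mark is at 2.82 rad; the other ten scale ticks are black, 0.47 rad apart.
- dial_grip (a point): point on the dial's axis at grip height, 72 mm above the bench: the dial is a bar 44 mm long (along the pointer), 14 mm wide, its top 84 mm and its foot 58 mm above the bench; its x axis points along the pointer
- dial_mark (a point): the green mark on the controller's scale, 34 mm from the dial's axis
- strip: yellow and black fixed clip strip, 58 (its x) x 236 (its y) x 42 mm; origin: centre of its underside. Four clips, at -82.5, -27.5, 27.5 and 82.5 mm along its y, hold fittings upright; the row lies along its y axis. Each clip's sprung roller, on the strip's -x side 30 mm above the bench, sits in the fitting's groove; a fitting comes out straight up with a pull of some 8 to 12 N and is free after 40 mm.
- fitting1_mid (a point): centre (half-way up) of a steel fitting, a round stub 24 mm across and 70 mm tall with a groove near its foot (15 to 29 mm up), 0.15 kg, standing in clip 1 of the strip with its foot 8 mm above the bench; its z axis is the stub's axis. The strip's parts reach up to 1 mm below this centre, so grip above it. May be absent.
- fitting2_mid (a point): centre (half-way up) of a steel fitting, a round stub 24 mm across and 70 mm tall with a groove near its foot (15 to 29 mm up), 0.15 kg, standing in clip 2 of the strip with its foot 8 mm above the bench; its z axis is the stub's axis. The strip's parts reach up to 1 mm below this centre, so grip above it. May be absent.
- fitting3_mid (a point): centre (half-way up) of a steel fitting, a round stub 24 mm across and 70 mm tall with a groove near its foot (15 to 29 mm up), 0.15 kg, standing in clip 3 of the strip with its foot 8 mm above the bench; its z axis is the stub's axis. The strip's parts reach up to 1 mm below this centre, so grip above it. May be absent.
- fitting4_mid (a point): centre (half-way up) of a steel fitting, a round stub 24 mm across and 70 mm tall with a groove near its foot (15 to 29 mm up), 0.15 kg, standing in clip 4 of the strip with its foot 8 mm above the bench; its z axis is the stub's axis. The strip's parts reach up to 1 mm below this centre, so grip above it. May be absent.
- coupon_mid (a point): centre (half-way up) of the copper-coloured test plate, 90 (its x) x 36 (its y) x 16 mm, about 0.3 kg, lying flat on the bench
- brush: bystander, not to be moved: wire hand brush lying on the bench
- can: bystander, not to be moved: green can, 60 mm across and 170 mm tall, standing
- hammer: bystander, not to be moved: hammer lying on the bench
- keys: bystander, not to be moved: red hex-key holder, about 90 x 75 x 30 mm
- square: bystander, not to be moved: red L-shaped magnetic square, 90 mm, 20 mm thick
There are look-alikes about, which are no part of the job. What is meant by the part that bears coupon_mid is not blue, pink or turquoise, and is the smaller of those in its own colour.

How it is judged:
By the outcome, as a careful person would: the job done as asked, in the order asked, and still so for the second after the job is handed in, with the robot touching nothing.
Of fitting1, fitting2, fitting3, fitting4 only 2 to 4 are there at a start; the rules pass over those that are not, and their reading is None.
At some moment in a run one of coupon may be knocked a few centimetres aside while the robot is not near it.
It also fails if it takes over 210 s, if anything falls off the work surface, if the arm or the gripper's body presses on something with over 40 N, if the wrist force passes 120 N, or if a joint passes its speed limit or range.

## Working session

There is one attempt and no reset: what is moved stays moved. The work goes in short steps, Python scripts to look and compute and a tool call to move; the robot and the scene stay as the last step left them, time stands still between calls to the robot, and variables do not carry over. Pictures are saved under pics/ and viewed, and the job is handed in when it is done.

Besides the shell and the picture viewer there is one more tool, called after ">>>" as name(argument=value, ...) on one line, values as JSON. send_rows: Moves the arm, as the interface text tells. Its arguments: {"type":"object","properties":{"commands":{"type":"array"},"squeeze":{"type":"number"}},"required":["commands"]}

```bash
ls; mkdir -p pics; python3 - <<'E'
from bench import telemetry, read_camera, get_calibration, robot
import cv2
print(telemetry.state()); print(robot.grasp_offset, [a for a in dir(robot) if a[0]!='_'])
for n in ("scene","side","wrist"):
    c=get_calibration(n); print(n,c)
    im,d=read_camera(n); cv2.imwrite(f"pics/{n}0.png",im)
    import numpy as np; np.save(f"pics/{n}0.npy",d)
E
```

```text
pics
{'t': 0.0, 'joints': array([ 1.03840550e+00,  3.51240394e-01,  1.65245823e+00,  6.86755153e-08,
        1.13912307e+00, -8.46188456e-02]), 'dq': array([-0.00037339, -0.00114357, -0.0002046 , -0.00023381,  0.00129087,
       -0.00092061]), 'effort': array([-2.27892651e-04, -5.06104839e+01, -2.91401392e+01, -1.32055766e-04,
        4.59927556e-03,  1.53817012e-05]), 'eef_pos': array([237.93326789, 495.47868136, 230.74317784]), 'orientation': array([-1.86618990e-04,  2.22020265e-01,  9.75041858e-01, -5.85497790e-04]), 'wrist_force': array([ 0.87653065, -0.48785346,  0.34017792]), 'torque': array([-0.04205162, -0.05172441,  0.02290438]), 'gripper_width': 85.27903896930755}
18.700000000000003 ['IKError', 'grasp_offset']
scene {'fx': 408.2700672040721, 'fy': 408.2700672040721, 'cx': 250.5445420983148, 'cy': 191.0025428262243, 'k1': 0.031266378937313606, 'rvec': array([ 1.6035392 ,  1.64929761, -0.90634479]), 'tvec': array([ -84.86846525, -219.15321765, 2014.63653432])}
side {'fx': 411.0641132293339, 'fy': 411.0641132293339, 'cx': 256.3352546502659, 'cy': 185.8005882704274, 'k1': 0.012730855425938195, 'rvec': array([ 2.3525103 , -0.51898973,  0.21751261]), 'tvec': array([-450.93436667,  284.36228934, 1139.76748027])}
wrist {'fx': 287.50683956904635, 'fy': 287.50683956904635, 'cx': 254.87900564960023, 'cy': 193.9220698471505, 'k1': -0.0022677303369327937, 'rvec': array([-2.44282039, -1.53488927, -0.22504875]), 'tvec': array([-548.95005837,  -35.47553119,  378.5915613 ])}
```

```bash
python3 - <<'E'
import cv2
for n in ("scene","side"):
    im=cv2.imread(f"pics/{n}0.png"); cv2.imwrite(f"pics/{n}0b.png",cv2.resize(im,(800,600),interpolation=cv2.INTER_CUBIC))
E
```

```text
(no output)
```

View pics/scene0b.png

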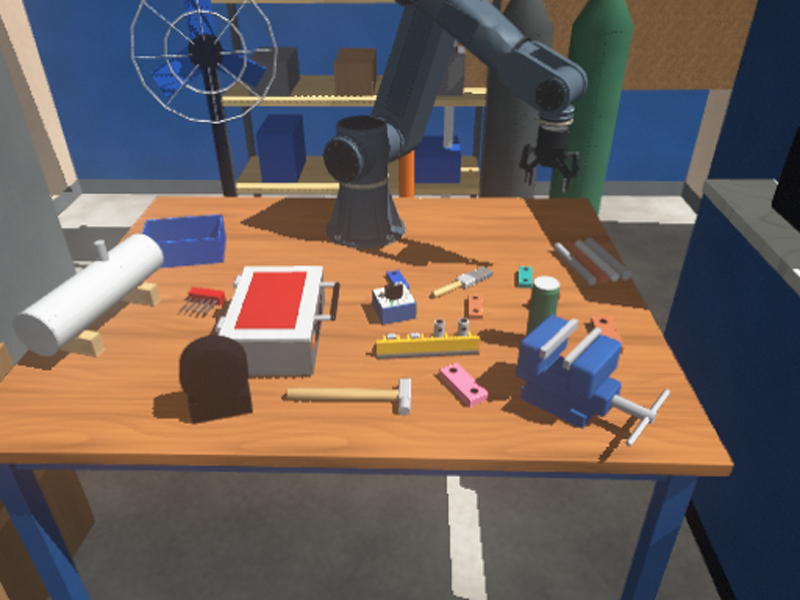

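View pics/side0b.png

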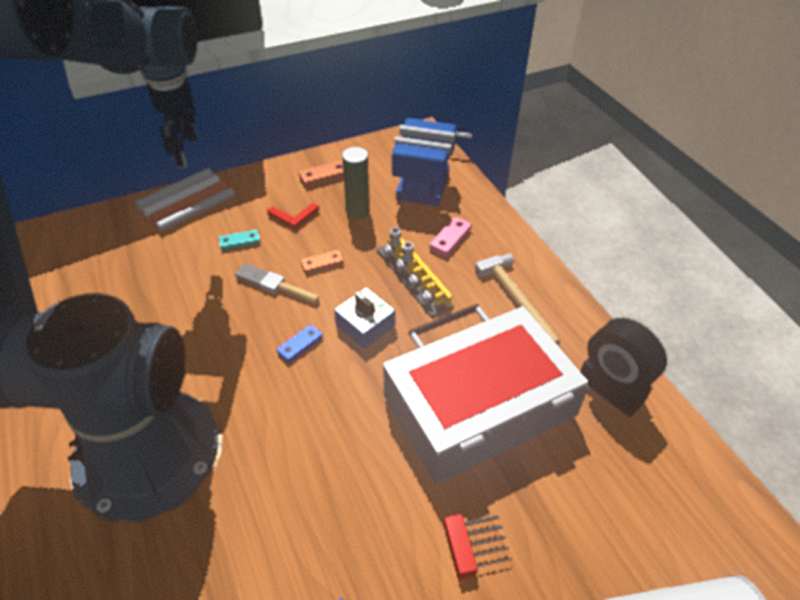

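View pics/wrist0.png

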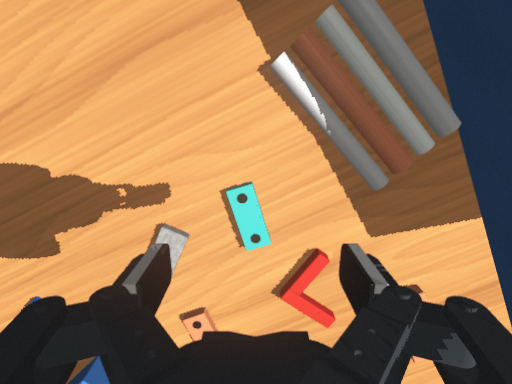

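The side view (800x600 scaling) shows the oven at (485,385), its bar at (445,322), the controller at (365,315), the strip at (415,275) and two orange plates: (322,262), and (322,174) beside the can. I'll measure them and enlarge.

```bash
cat > h.py <<'E'
import numpy as np, cv2
from scipy.spatial.transform import Rotation as R
from bench import telemetry, read_camera, get_calibration, robot
def cloud(d,c):
    h,w=d.shape
    u,v=np.meshgrid(np.arange(w),np.arange(h))
    x=(u-c['cx'])/c['fx']; y=(v-c['cy'])/c['fy']
    r0=np.hypot(x,y); r=r0.copy()
    for _ in range(10): r=r0/(1+c['k1']*r*r)
    s=np.where(r0>0,r/np.maximum(r0,1e-9),1); x=x*s;y=y*s
    P=np.stack([x*d,y*d,d],-1)
    Rm=cv2.Rodrigues(np.array(c['rvec']))[0]
    return (P-np.array(c['tvec']))@Rm   # R^T(p-t)
def proj(p,c):
    Rm=cv2.Rodrigues(np.array(c['rvec']))[0]
    q=np.atleast_2d(p)@Rm.T+np.array(c['tvec'])
    x=q[:,:2]/q[:,2:]; r2=(x**2).sum(1,keepdims=True)
    x=x*(1+c['k1']*r2)
    return x*[c['fx'],c['fy']]+[c['cx'],c['cy']]
def cam(n,f=None):
    c=get_calibration(n); im,d=read_camera(n)
    if f: cv2.imwrite(f"pics/{f}.png",im); np.save(f"pics/{f}.npy",d)
    return im,d,c,cloud(d,c)
def crop(im,x0,y0,x1,y1,f,s=None):
    s=s or min(800/(x1-x0),600/(y1-y0))
    cv2.imwrite(f"pics/{f}.png",cv2.resize(im[y0:y1,x0:x1],None,fx=s,fy=s,interpolation=cv2.INTER_CUBIC))
def rel(pos,down_yaw=None,quat=None):
    """shift/turn to reach TCP pos, with tool y axis at angle down_yaw in world"""
    s=telemetry.state(); q=s['orientation']; Rt=R.from_quat(np.r_[q[1:],q[0]])
    sh=Rt.inv().apply(np.array(pos)-s['eef_pos'])
    if down_yaw is None: return sh,None
    best=None
    for k in (0,np.pi):
        a=down_yaw+k; y=np.array([np.cos(a),np.sin(a),0]); z=np.array([0,0,-1.]); x=np.cross(y,z)
        Rg=R.from_matrix(np.stack([x,y,z],1)); rv=(Rt.inv()*Rg).as_rotvec(degrees=True)
        if best is None or np.linalg.norm(rv)<np.linalg.norm(best): best=rv
    return sh,best
def st():
    s=telemetry.state(); q=s['orientation']; M=R.from_quat(np.r_[q[1:],q[0]]).as_matrix()
    print('t',round(s['t'],2),'tcp',s['eef_pos'].round(1),'x',M[:,0].round(3),'y',M[:,1].round(3),'z',M[:,2].round(3),'F',s['wrist_force'].round(1),'w',round(s['gripper_width'],1),'q',s['joints'].round(2))
E
python3 - <<'E'
from h import *
im=cv2.imread("pics/side0.png"); d=np.load("pics/side0.npy"); c=get_calibration("side"); P=cloud(d,c)
crop(im,180,85,330,230,"s1"); crop(im,235,190,385,310,"s2")
st()
def at(u,v): return P[int(v),int(u)].round(0)
for n,(u,v) in dict(coupon=(322,262),coup2=(322,174),can=(355,155),red=(485,375),ctl=(340,310),pink=(455,235),hammer=(495,265),vise=(425,180)).items(): print(n,at(u*.64,v*.64))
w=(P[...,2]>10)&(d>0)
for n,(l,h) in dict(oven=((0,30,30),(0,0,0))).items(): pass
hsv=cv2.cvtColor(im,cv2.COLOR_BGR2HSV)
def blob(lo,hi,name,z=None):
    m=cv2.inRange(hsv,lo,hi); n,l,s,ce=cv2.connectedComponentsWithStats(m)
    for i in range(1,n):
        if s[i,4]>60:
            q=P[l==i]; q=q[q[:,2]>0]
            r=cv2.minAreaRect(q[:,:2].astype(np.float32)); print(name,ce[i].round(0),s[i,4],'rect',np.round(r[0]),np.round(r[1]),round(r[2],1),'z',np.percentile(q[:,2],[5,50,95]).round(1))
blob((0,200,120),(4,255,255),'red'); blob((5,150,200),(11,255,255),'orange'); blob((22,150,100),(32,255,255),'yellow')
E
```

```text
t 0.15 tcp [238.  495.6 230.9] x [-0.901  0.433  0.   ] y [ 0.433  0.901 -0.001] z [-0.    -0.001 -1.   ] F [ 0.6  0.2 -0.2] w 85.3 q [ 1.04  0.35  1.65 -0.    1.14 -0.08]
coupon [445. 302.  18.]
coup2 [554. 596.  23.]
can [589. 442. 171.]
red [ 576. -174.  115.]
ctl [418. 125.  51.]
pink [756. 252.  22.]
hammer [785. 125.  28.]
vise [746. 392.  86.]
yellow [276. 177.] 110 rect [629. 142.] [ 28. 144.] 6.6 z [38.3 42.5 46.1]
```

View pics/s1.png

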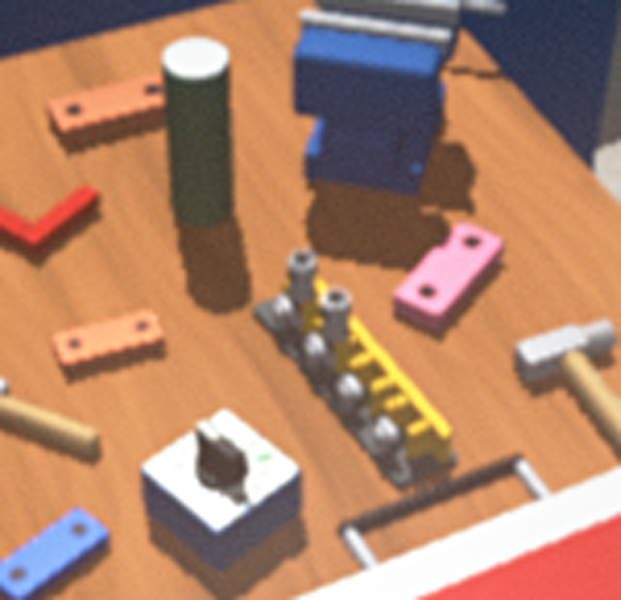

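View pics/s2.png

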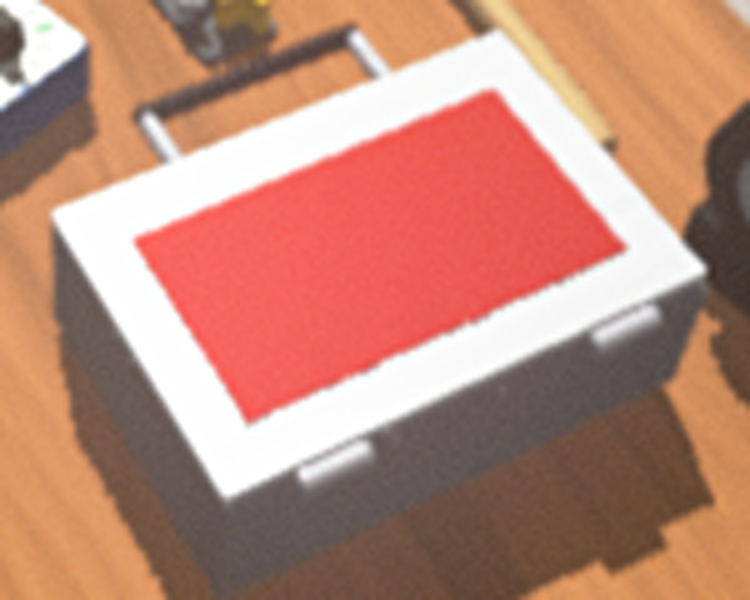

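In the crop, the near orange plate (side px (206,168)) is clearly shorter than the other orange one (px (205,111)), even though it's nearer the camera, so it's the coupon. Fittings stand only in the two clips nearest the can. I'll take an overhead wrist view to refine the positions.

>>> send_rows(commands=[85,-340,-219,-200,0,0,0,85,-340,-219,-200,0,0,0,85,-340,-219,-200,0,0,0,85,-340,-219,-200,0,0,0,85,-340,-219,-200,0,0,0,85,-340,-219,-200,0,0,0,85,-340,-219,-200,0,0,0,85,-340,-219,-200,0,0,0,85,-340,-219,-200,0,0,0,85,-340,-219,-200,0,0,0])

```text
t: 1.4
eef_pos: [449.0, 152.0, 430.2]
orientation: [-0.001, 0.221, 0.975, -0.001]
wrist_force: [-1.0, 0.5, 0.2]
gripper_width: 84.8
```

```bash
python3 - <<'E'
from h import *
st()
im,d,c,P=cam("wrist","w1"); print(c)
E
```

```text
t 1.4 tcp [449.  152.  430.2] x [-0.902  0.432  0.001] y [ 0.432  0.902 -0.002] z [-0.002 -0.001 -1.   ] F [-1.   0.5  0.2] w 84.8 q [ 0.23  0.07  1.52 -0.    1.55 -0.9 ]
{'fx': 287.50683956904635, 'fy': 287.50683956904635, 'cx': 254.87900564960023, 'cy': 193.9220698471505, 'k1': -0.0022677303369327937, 'rvec': array([-2.44273431, -1.53695765, -0.22363851]), 'tvec': array([-330.30023716, -417.73809185,  472.19538672])}
```

View pics/w1.png

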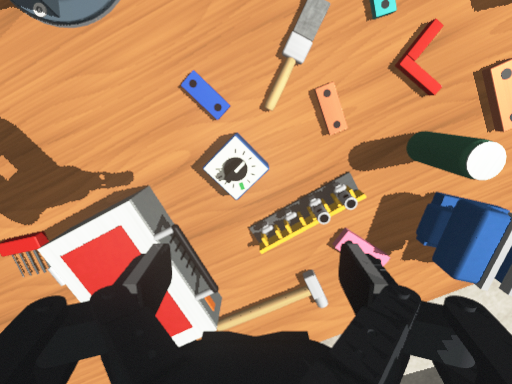

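The wrist view shows the dial at (236,167) with the green mark at (242,186), the strip at (308,213) with fittings at (322,213) and (350,195), and the small coupon at (331,108). The can is at (487,160).

```bash
python3 - <<'E'
from h import *
im=cv2.imread("pics/w1.png"); d=np.load("pics/w1.npy"); c=get_calibration("wrist"); P=cloud(d,c)
crop(im,195,125,280,205,"w1a"); crop(im,240,165,375,260,"w1b")
hsv=cv2.cvtColor(im,cv2.COLOR_BGR2HSV)
def rep(m,name,zr=None):
    q=P[m&(d>0)]
    if zr: q=q[(q[:,2]>zr[0])&(q[:,2]<zr[1])]
    r=cv2.minAreaRect(q[:,:2].astype(np.float32)); print(name,len(q),np.round(r[0],1),np.round(r[1],1),round(r[2],1),'z',np.percentile(q[:,2],[5,50,95]).round(1),'mean',q.mean(0).round(1)); print(cv2.boxPoints(r).round(0).tolist())
def box(x0,y0,x1,y1):
    m=np.zeros(d.shape,bool); m[y0:y1,x0:x1]=1; return m
print(hsv[108,331],hsv[186,242])
rep(box(300,70,360,145),'coupon',(9,30))
rep(box(195,125,280,205),'ctl',(45,56))
rep(box(195,125,280,205),'dial',(70,100))
rep(box(240,165,375,260),'strip',(25,60))
rep(box(305,195,338,230),'f3',(66,90))
rep(box(335,175,365,210),'f4',(66,90))
rep(box(40,180,230,350),'lid',(112,119))
rep(box(140,240,220,320),'bar?',(95,119))
rep(box(475,130,512,185),'can',(160,180))
g=(hsv[...,0]>50)&(hsv[...,0]<75)&(hsv[...,1]>100)&box(215,145,270,198); rep(g,'green')
# side oven
im=cv2.imread("pics/side0.png"); d=np.load("pics/side0.npy"); c=get_calibration("side"); P=cloud(d,c)
rep(box(235,190,385,310),'oven side',(109,121))
rep(box(220,180,385,222),'bar side',(95,119))
rep(box(190,150,225,185),'coupon side',(10,28))
rep(box(250,140,262,165),'f4s',(68,90))
rep(box(256,150,272,172),'f3s',(68,90))
E
```

```text
[ 13 131 252] [ 63 137 212]
coupon 994 [443.3 310.7] [36.8 89.4] 86.3 z [12.8 14.7 16.3] mean [442.2 310.1  14.7]
[[397.0, 295.0], [487.0, 289.0], [489.0, 326.0], [400.0, 332.0]]
ctl 1855 [461.5 104.2] [89.9 90.1] 19.1 z [47.7 50.2 52.1] mean [459.2 106.   50.1]
[[404.0, 132.0], [434.0, 47.0], [519.0, 76.0], [489.0, 161.0]]
dial 219 [461.2 105.4] [14.2 45.8] 20.6 z [75.7 82.7 84.6] mean [460.5 105.4  82.1]
[[447.0, 124.0], [463.0, 81.0], [476.0, 86.0], [460.0, 129.0]]
strip 1867 [546.9 180. ] [175.9 235.4] 5.2 z [28.3 39.8 54.5] mean [580.2 169.4  40.7]
[[449.0, 289.0], [470.0, 55.0], [645.0, 71.0], [624.0, 305.0]]
f3 148 [610. 213.] [22.7 23.2] 16.8 z [68.6 76.7 78.2] mean [608.5 212.9  75.7]
[[596.0, 221.0], [603.0, 199.0], [624.0, 205.0], [618.0, 227.0]]
f4 152 [604.9 267.8] [23.3 21.6] 21.3 z [69.  76.9 78.3] mean [603.3 267.2  75.9]
[[590.0, 274.0], [598.0, 253.0], [620.0, 262.0], [612.0, 282.0]]
lid 5948 [ 575.1 -148.1] [298.  249.8] 2.3 z [112.1 113.5 115.2] mean [ 527.  -164.2  113.5]
[[421.0, -29.0], [431.0, -279.0], [729.0, -267.0], [719.0, -17.0]]
bar? 2421 [603.2 -72.5] [
[... 504 characters left out ...]
 [ 573.4 -171.7  115. ]
[[423.0, -29.0], [433.0, -285.0], [801.0, -271.0], [790.0, -14.0]]
bar side 1424 [663.1 -87.3] [106.7 342.7] 65.0 z [109.6 114.  117.4] mean [638.4 -91.8 113.8]
[[485.0, -63.0], [796.0, -208.0], [841.0, -111.0], [530.0, 33.0]]
coupon side 220 [422.3 300.1] [142.8  67.4] 19.7 z [11.6 15.9 20.4] mean [445.3 307.2  16.2]
[[344.0, 308.0], [366.0, 244.0], [501.0, 292.0], [478.0, 356.0]]
f4s 65 [608.3 241.1] [77.1 24.1] 87.4 z [68.8 77.7 81.9] mean [608.2 243.   77.2]
[[595.0, 203.0], [619.0, 202.0], [622.0, 279.0], [598.0, 280.0]]
f3s 43 [613.6 213. ] [23. 21.] 79.5 z [68.7 78.3 81.8] mean [612.4 209.9  77.1]
[[601.0, 204.0], [622.0, 200.0], [626.0, 222.0], [605.0, 226.0]]
```

View pics/w1a.png

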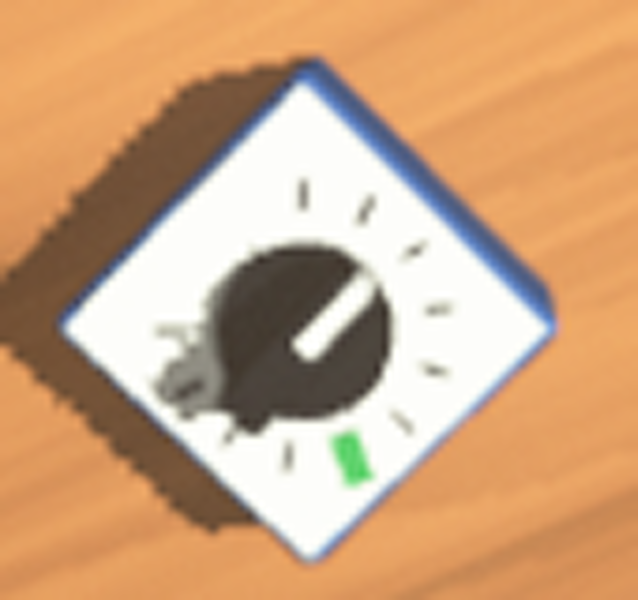

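View pics/w1b.png

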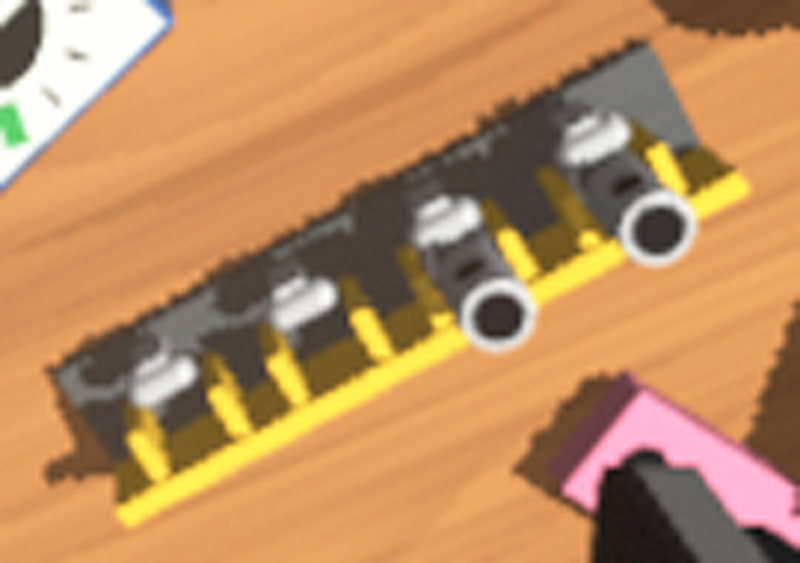

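```bash
cat >> h.py <<'E'
def onplane(u,v,c,z):
    Rm=cv2.Rodrigues(np.array(c['rvec']))[0]
    k=np.array([[c['fx'],0,c['cx']],[0,c['fy'],c['cy']],[0,0,1.]])
    x=cv2.undistortPoints(np.array([[[u,v]]],float),k,np.array([c['k1'],0,0,0.]))[0,0]
    D=Rm.T@np.r_[x,1]; C=-Rm.T@np.array(c['tvec']); return C+D*(z-C[2])/D[2]
E
python3 - <<'E'
from h import *
c=get_calibration("side")
for n,(x,y),z in [('c1',(55,211),114),('c2',(498,29),114),('c3',(706,268),114),('c4',(228,498),114),('b1',(140,112),110),('b2',(352,32),110)]:
    print(n,onplane(235+x/5-.4,190+y/5-.4,c,z).round(1))
im=cv2.imread("pics/w1.png"); c=get_calibration("wrist"); d=np.load("pics/w1.npy"); P=cloud(d,c)
crop(im,120,170,230,270,"w1c")
# dark bar pts
hsv=cv2.cvtColor(im,cv2.COLOR_BGR2HSV)
m=(P[...,2]>104)&(P[...,2]<120)&(P[...,1]>-60)&(P[...,1]<10)&(d>0)&(P[...,0]<720)
q=P[m]; print(len(q)); print(np.c_[np.argwhere(m)[:,::-1],q.round(0)][::max(1,len(q)//25)])
E
```

```text
c1 [428.3 -76.  114. ]
c2 [724. -64. 114.]
c3 [ 733.3 -257.7  114. ]
c4 [ 434.7 -271.4  114. ]
b1 [503.  -29.4 110. ]
b2 [645.3 -26.9 110. ]
800
[[172. 224. 494. -32. 105.]
 [178. 227. 504. -25. 107.]
 [180. 229. 509. -24. 105.]
 [171. 231. 504. -37. 111.]
 [180. 232. 513. -25. 109.]
 [167. 234. 506. -47. 111.]
 [162. 236. 505. -56. 112.]
 [185. 238. 526. -23. 109.]
 [182. 242. 530. -30. 113.]
 [187. 245. 540. -26. 109.]
 [184. 249. 544. -35. 110.]
 [191. 252. 554. -25. 112.]
 [196. 255. 565. -23. 107.]
 [194. 259. 568. -27. 112.]
 [200. 262. 581. -23. 107.]
 [196. 266. 582. -31. 113.]
 [202. 269. 593. -25. 110.]
 [208. 272. 606. -20. 106.]
 [206. 276. 608. -24. 112.]
 [212. 279. 622. -20. 106.]
 [210. 283. 625. -25. 112.]
 [217. 286. 640. -19. 105.]
 [216. 289. 642. -22. 110.]
 [199. 292. 637. -56. 104.]
 [200. 294. 638. -54. 111.]]
```

View pics/w1c.png

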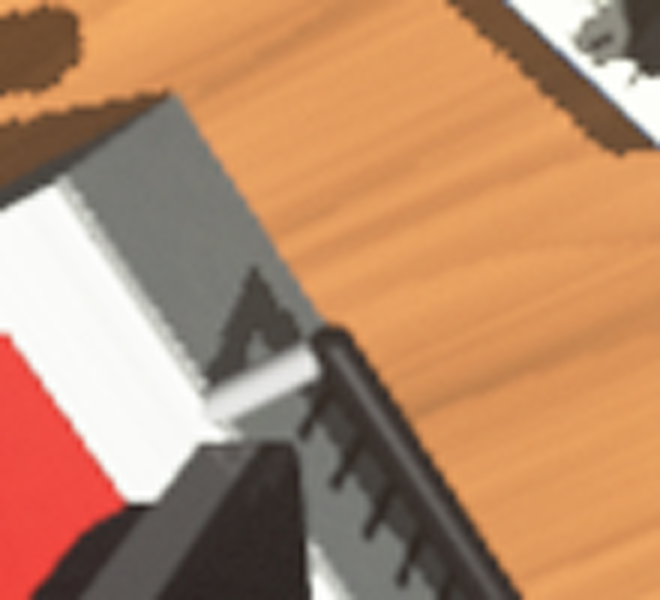

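Dial: the pointer heads about 110° in world and the controller yaw is about 19.3°, so the dial reads about 0.77. It needs a clockwise turn of about 117.5° to reach 2.82. I'll do it first since the arm is already close.

```bash
python3 - <<'E'
from h import *
print(rel([461.3,104.8,120],np.radians(20.4)))
E
```

```text
(array([-31.86746751, -36.91920872, 310.3379886 ]), array([-1.07761868e-01, -3.39927842e-02,  4.40325103e+01]))
```

>>> send_rows(commands=[60,-32,-37,310,0,0,44,60,-32,-37,310,0,0,44,60,-32,-37,310,0,0,44,60,-32,-37,310,0,0,44,60,-32,-37,310,0,0,44,60,-32,-37,310,0,0,44,60,-32,-37,310,0,0,44,60,-32,-37,310,0,0,44])

```text
t: 2.45
eef_pos: [462.6, 105.4, 122.7]
orientation: [0.001, 0.57, 0.822, 0.0]
wrist_force: [0.5, 0.0, 0.3]
gripper_width: 60.1
```

```bash
python3 - <<'E'
from h import *
st()
print(rel([461.3,104.8,57],np.radians(20.4)))
cam("wrist","w2")
E
```

```text
t 2.45 tcp [462.6 105.4 122.7] x [-0.35   0.937 -0.001] y [0.937 0.35  0.002] z [ 0.002 -0.    -1.   ] F [0.5 0.  0.3] w 60.1 q [ 0.13  0.37  1.94 -0.    0.83 -0.23]
(array([-1.48003181e-02, -1.50410187e+00,  6.56799194e+01]), array([0.11137031, 0.06009655, 0.0927758 ]))
```

View pics/w2.png

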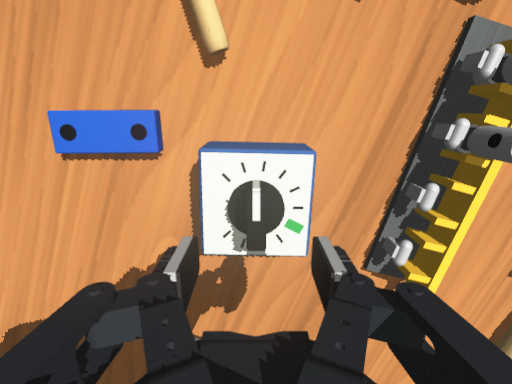

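The dial bar stands vertically between the pads, pointer up at (256,190), green mark at (294,226). Descending and gripping.

>>> send_rows(commands=[60,0,-1.5,50,0,0,0,60,0,-1.5,65,0,0,0,60,0,-1.5,65.5,0,0,0,12,0,-1.5,65.5,0,0,0,10,0,-1.5,65.5,0,0,0,10,0,-1.5,65.5,0,0,0,10,0,-1.5,65.5,0,0,0,10,0,-1.5,65.5,0,0,0], squeeze=30)

```text
t: 3.5
eef_pos: [463.3, 105.2, 58.5]
orientation: [0.003, 0.57, 0.821, 0.002]
wrist_force: [4.8, 3.3, 5.9]
gripper_width: 13.4
```

```bash
python3 - <<'E'
from h import *
st()
E
```

```text
t 3.5 tcp [463.3 105.2  58.5] x [-0.35   0.937 -0.002] y [0.937 0.35  0.007] z [ 0.007  0.001 -1.   ] F [4.8 3.3 5.9] w 13.4 q [ 0.13  0.49  1.98 -0.    0.67 -0.23]
```

>>> send_rows(commands=[10,0,0,0,0,0,10,10,0,0,0,0,0,20,10,0,0,0,0,0,30,10,0,0,0,0,0,40,10,0,0,0,0,0,50,10,0,0,0,0,0,58,10,0,0,0,0,0,58])

```text
t: 4.38
eef_pos: [464.2, 105.2, 58.6]
orientation: [0.002, 0.897, 0.441, 0.004]
wrist_force: [6.8, 0.1, -14.2]
gripper_width: 13.4
```

```bash
python3 - <<'E'
from h import *
st()
print(rel([462.5,105,58.5],np.radians(20.4-117.7)))
E
```

```text
t 4.38 tcp [464.2 105.2  58.6] x [0.611 0.792 0.006] y [ 0.792 -0.611  0.007] z [ 0.009  0.001 -1.   ] F [  6.8   0.1 -14.2] w 13.4 q [ 0.13  0.49  1.98 -0.    0.67  0.78]
(array([-1.22587282, -1.20771759,  0.12510123]), array([ 0.15974364, -0.53124562, 59.64530431]))
```

>>> send_rows(commands=[10,0,0,0.5,0,0,10,10,0,0,0.5,0,0,20,10,0,0,0.5,0,0,30,10,0,0,0.5,0,0,40,10,0,0,0.5,0,0,50,10,0,0,0.5,0,0,59.5,10,0,0,0.5,0,0,59.5,10,0,0,0.5,0,0,59.5])

```text
t: 5.38
eef_pos: [464.7, 104.5, 58.6]
orientation: [-0.0, 0.998, -0.062, 0.005]
wrist_force: [3.7, -9.1, -3.8]
gripper_width: 13.3
```

```bash
python3 - <<'E'
from h import *
st()
cam("wrist","w3")
E
```

```text
t 5.38 tcp [464.7 104.5  58.6] x [ 0.992 -0.124  0.01 ] y [-0.124 -0.992 -0.001] z [ 0.01 -0.   -1.  ] F [ 3.7 -9.1 -3.8] w 13.3 q [ 0.12  0.49  1.98 -0.    0.67  1.82]
```

View pics/w3.png

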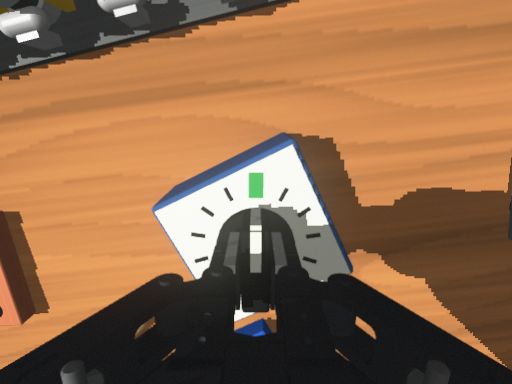

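The pointer lines up with the green mark: mark at (256,185), pointer at (256,240). Releasing and rising to check.

>>> send_rows(commands=[50,0,0,0,0,0,0,50,0,0,0,0,0,0,50,0,0,0,0,0,0,50,0,0,-50,0,0,0,50,0,0,-110,0,0,0,50,0,0,-160,0,0,0,50,0,0,-160,0,0,0])

```text
t: 6.3
eef_pos: [464.6, 104.8, 222.0]
orientation: [-0.001, 0.998, -0.062, 0.009]
wrist_force: [-0.5, -0.2, -0.1]
gripper_width: 49.9
```

```bash
python3 - <<'E'
from h import *
st()
im,d,c,P=cam("wrist","w4")
crop(im,180,100,360,270,"w4a")
print(rel([572.5,-28.5,220],np.radians(92.4)))
E
```

```text
t 6.3 tcp [464.6 104.8 222. ] x [ 0.992 -0.124  0.017] y [-0.124 -0.992 -0.003] z [ 0.017  0.001 -1.   ] F [-0.5 -0.2 -0.1] w 49.9 q [ 0.12  0.22  1.86 -0.    1.05  1.82]
(array([124.63900717, 118.56804271,   1.10455873]), array([-0.05014104, -0.75670646, -9.5313434 ]))
```

View pics/w4a.png

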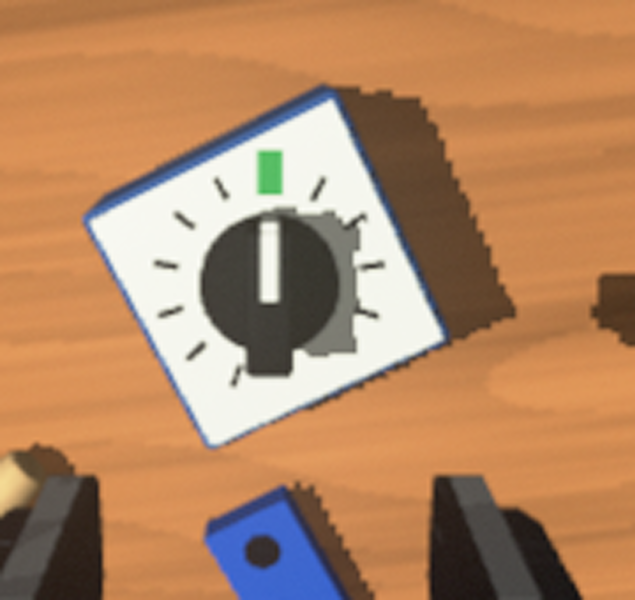

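The dial is on the mark. Now over the bar.

>>> send_rows(commands=[45,60,58,0,0,0,-5,45,125,118.5,1,0,-0.7,-9.5,45,125,118.5,1,0,-0.7,-9.5,45,125,118.5,1,0,-0.7,-9.5,45,125,118.5,1,0,-0.7,-9.5])

```text
t: 6.98
eef_pos: [571.9, -28.0, 218.6]
orientation: [-0.001, 1.0, 0.021, -0.001]
wrist_force: [-1.0, 1.0, 0.9]
gripper_width: 45.0
```

```bash
python3 - <<'E'
from h import *
st()
im,d,c,P=cam("wrist","w5")
q=P[(d>0)&(P[...,2]>100)&(P[...,2]<120)&(P[...,1]>-45)&(P[...,1]<0)]
top=q[q[:,2]>113]; print(len(q),len(top))
q=q[q[:,1]>-37]
print(np.percentile(q[:,1],[1,50,99]).round(1), q[:,0].min(),q[:,0].max())
for x in range(500,660,20):
    s=q[abs(q[:,0]-x)<6]
    if len(s): print(x,s[:,1].min().round(1),s[:,1].max().round(1),np.median(s[:,1]).round(1),s[:,2].max().round(1))
# lid edges
l=P[(d>0)&(P[...,2]>110)&(P[...,2]<118)&(P[...,1]<-60)]
for x in range(440,720,40):
    s=l[abs(l[:,0]-x)<6]
    if len(s): print('lid',x,s[:,1].max().round(1))
print(rel([572.5,-28.5,90],np.radians(92.4)))
E
```

```text
t 6.97 tcp [571.9 -28.  218.6] x [ 0.999  0.041 -0.002] y [ 0.041 -0.999 -0.002] z [-0.002  0.001 -1.   ] F [-1.   1.   0.9] w 45.0 q [-0.13  0.41  1.6   0.    1.13  1.4 ]
2763 64
[-36.2 -27.8 -19.7] 497.701559000627 649.1540104601826
500 -36.5 -23.6 -30.5 113.0
520 -35.9 -22.9 -29.7 113.4
540 -36.0 -22.3 -29.0 113.2
560 -35.0 -21.6 -28.3 113.5
580 -34.0 -20.9 -27.5 113.8
600 -33.9 -20.3 -26.9 113.9
620 -33.0 -19.6 -26.6 113.3
640 -37.0 -19.0 -27.4 113.6
lid 440 -73.3
lid 480 -72.0
lid 520 -86.4
lid 560 -69.2
lid 600 -67.7
lid 640 -60.4
lid 680 -65.1
(array([  0.68015052,   1.04601796, 129.03920885]), array([-0.07868616,  0.05882422, -0.00276886]))
```

View pics/w5.png

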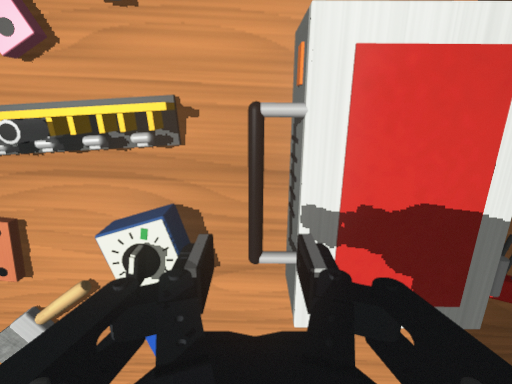

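The bar runs from (256,105) to (256,260), centred between the fingers at about (573,-28). Descending with a narrow opening so the finger clears the flap edge.

>>> send_rows(commands=[36,1,0,55,0,0,0,36,1,0,90,0,0,0,36,1,0,110,0,0,0,36,1,0,129.5,0,0,0,36,1,0,130,0,0,0])

```text
t: 7.65
eef_pos: [571.5, -26.4, 88.0]
orientation: [-0.001, 1.0, 0.022, -0.002]
wrist_force: [0.0, 0.6, 0.0]
gripper_width: 36.0
```

>>> send_rows(commands=[10,0,0,0,0,0,0,10,0,0,0,0,0,0,10,0,0,0,0,0,0,10,0,0,0,0,0,0], squeeze=35)

```text
t: 8.15
eef_pos: [571.7, -28.2, 89.1]
orientation: [0.001, 1.0, 0.022, -0.001]
wrist_force: [-0.3, -14.7, -0.9]
gripper_width: 12.5
```

```bash
cat >> h.py <<'E'
def arc(a0,a1,n,yaw=2.1,rad=240.,h=None):
    """rows: shifts (tool axes) for bar swing from flap angle a0 to a1"""
    s=telemetry.state(); q=s['orientation']; Rt=R.from_quat(np.r_[q[1:],q[0]])
    e=np.array([-np.sin(np.radians(yaw)),np.cos(np.radians(yaw)),0])
    f=lambda a: rad*(np.cos(a)*e+np.sin(a)*np.array([0,0,1.]))
    for a in np.linspace(a0,a1,n+1)[1:]:
        print(round(a,3),Rt.inv().apply(f(a)-f(a0)).round(1))
E
python3 - <<'E'
from h import *
st(); arc(0,1.08,9)
E
```

```text
t 8.15 tcp [571.7 -28.2  89.1] x [ 0.999  0.043 -0.003] y [ 0.043 -0.999  0.001] z [-0.003 -0.001 -1.   ] F [ -0.3 -14.7  -0.9] w 12.5 q [-0.13  0.57  1.7  -0.    0.87  1.4 ]
0.12 [ -0.1   1.8 -28.7]
0.24 [ -0.2   6.9 -57. ]
0.36 [ -0.3  15.5 -84.5]
0.48 [  -0.5   27.2 -110.8]
0.6 [  -0.6   42.1 -135.5]
0.72 [  -0.8   59.7 -158.2]
0.84 [  -1.    80.  -178.6]
0.96 [  -1.2  102.6 -196.5]
1.08 [  -1.4  127.1 -211.5]
```

>>> send_rows(commands=[10,0,1.8,-28.7,0,0,0,10,0,6.9,-57,0,0,0,10,0,15.5,-84.5,0,0,0,10,-0.5,27,-111,0,0,0,10,-0.5,42,-135.5,0,0,0,10,-1,60,-158,0,0,0,10,-1,80,-178.5,0,0,0,10,-1,102.5,-196.5,0,0,0,10,-1.5,127,-211.5,0,0,0,10,-1.5,127,-211.5,0,0,0], squeeze=45)

```text
t: 9.4
eef_pos: [576.8, -153.8, 305.9]
orientation: [-0.0, 1.0, 0.022, 0.002]
wrist_force: [-6.2, 16.7, 24.2]
gripper_width: 12.1
```

```bash
python3 - <<'E'
from h import *
st(); s=telemetry.state(); p=s['eef_pos']; a=np.arctan2(p[2]+18.7-108,p[1]+267.8); print(a, np.hypot(p[2]+18.7-108,p[1]+267.8)); arc(a,2.1,9)
E
```

```text
t 9.4 tcp [ 576.8 -153.8  305.9] x [0.999 0.043 0.003] y [ 0.043 -0.999 -0.001] z [ 0.003  0.001 -1.   ] F [-6.2 16.7 24.2] w 12.1 q [-0.34  0.37  1.43  0.    1.33  1.19]
1.0861917622173165 244.76688075084908
1.199 [ -0.1  24.6 -11.2]
1.311 [ -0.3  50.3 -19.6]
1.424 [ -0.4  76.7 -25.1]
1.537 [ -0.6 103.6 -27.6]
1.649 [ -0.8 130.6 -27. ]
1.762 [ -0.9 157.4 -23.4]
1.875 [ -1.1 183.6 -16.8]
1.987 [ -1.3 208.9  -7.3]
2.1 [ -1.5 233.    5. ]
```

>>> send_rows(commands=[10,0,0,0,0,0,0,10,0,0,0,0,0,0])

```text
t: 9.65
eef_pos: [576.8, -153.4, 306.0]
orientation: [-0.0, 1.0, 0.022, 0.002]
wrist_force: [2.6, 1.9, -4.2]
gripper_width: 12.0
```

```bash
python3 - <<'E'
from h import *
st(); im,d,c,P=cam("wrist","w6")
E
```

```text
t 9.65 tcp [ 576.8 -153.4  306. ] x [0.999 0.043 0.004] y [ 0.043 -0.999 -0.001] z [ 0.004  0.001 -1.   ] F [ 2.6  1.9 -4.2] w 12.0 q [-0.34  0.37  1.43  0.    1.33  1.19]
```

View pics/w6.png

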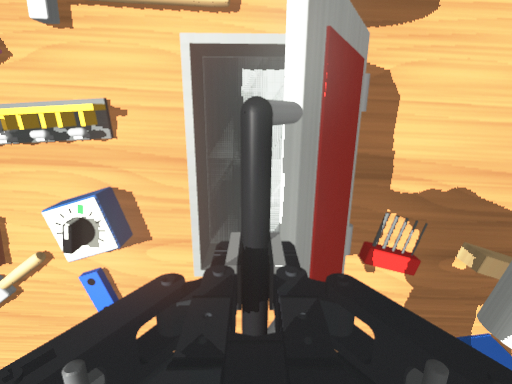

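The flap is held at about 62° with little static force. Continuing the swing, and easing the tool 3 mm lower onto the bar.

>>> send_rows(commands=[10,0,24.5,-10,0,0,0,10,-0.5,50.5,-17.5,0,0,0,10,-0.5,77,-22.5,0,0,0,10,-0.5,104,-24.5,0,0,0,10,-1,131,-24,0,0,0,10,-1,158,-20,0,0,0,10,-1,184.5,-13.5,0,0,0,10,-1.5,210,-4,0,0,0,10,-1.5,234.5,8,0,0,0,10,-1.5,234.5,8,0,0,0])

```text
t: 10.95
eef_pos: [585.3, -390.4, 296.7]
orientation: [0.0, 1.0, 0.021, 0.002]
wrist_force: [-3.7, -2.4, 4.3]
gripper_width: 12.1
```

```bash
python3 - <<'E'
from h import *
st(); s=telemetry.state(); p=s['eef_pos']; a=np.arctan2(p[2]+18.7-108,p[1]+267.8); print(a, np.hypot(p[2]+18.7-108,p[1]+267.8))
im,d,c,P=cam("side","s3")
E
```

```text
t 10.95 tcp [ 585.3 -390.4  296.7] x [0.999 0.042 0.004] y [ 0.042 -0.999  0.   ] z [ 0.004 -0.    -1.   ] F [-3.7 -2.4  4.3] w 12.1 q [-0.66  0.59  1.11  0.    1.43  0.87]
2.1045599280892833 240.89889931040264
```

View pics/s3.png

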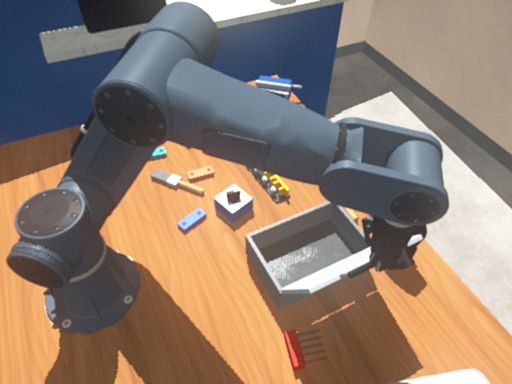

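Angle is about 2.10. Releasing and lifting straight up.

>>> send_rows(commands=[36,0,0,0,0,0,0,36,0,0,0,0,0,0,36,0,0,-15,0,0,0,36,0,0,-50,0,0,0,36,0,0,-90,0,0,0,36,0,0,-90,0,0,0])

```text
t: 11.75
eef_pos: [585.6, -389.8, 392.1]
orientation: [0.002, 1.0, 0.021, 0.005]
wrist_force: [-0.2, -0.6, 0.3]
gripper_width: 36.2
```

```bash
python3 - <<'E'
from h import *
st()
im,d,c,P=cam("wrist","w7")
print(rel([605,240,300],np.radians(95)))
for yaw in (95,-85): pass
E
```

```text
t 11.75 tcp [ 585.6 -389.8  392.1] x [0.999 0.043 0.009] y [ 0.043 -0.999  0.005] z [ 0.009 -0.004 -1.   ] F [-0.2 -0.6  0.3] w 36.2 q [-0.65  0.56  0.95  0.    1.62  0.87]
(array([  45.95453038, -628.37686681,   88.1412486 ]), array([ 0.14540961, -0.35416573, -2.55722265]))
```

View pics/w7.png

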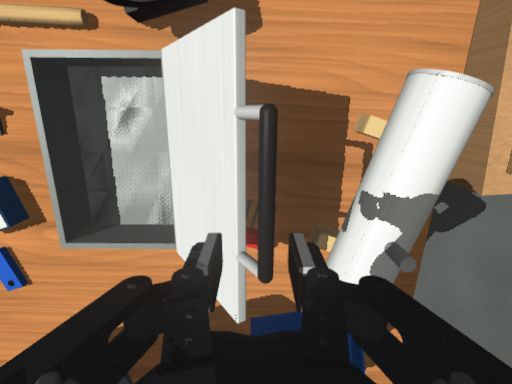

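The flap stays open, with the bar resting at (267,190). Now to the strip.

>>> send_rows(commands=[40,46,-628,88,0,0,-2.5,40,46,-628,88,0,0,-2.5,40,46,-628,88,0,0,-2.5,40,46,-628,88,0,0,-2.5,40,46,-628,88,0,0,-2.5,40,46,-628,88,0,0,-2.5,40,46,-628,88,0,0,-2.5,40,46,-628,88,0,0,-2.5,40,46,-628,88,0,0,-2.5,40,46,-628,88,0,0,-2.5])

```text
t: 13.05
eef_pos: [604.1, 231.3, 300.7]
orientation: [0.001, 0.999, 0.043, 0.003]
wrist_force: [1.9, -0.1, 0.3]
gripper_width: 40.2
```

```bash
python3 - <<'E'
from h import *
st()
im,d,c,P=cam("wrist","w8")
print(rel([605,267,200],np.radians(95)))
m=(d>0)&(P[...,2]>70)&(P[...,2]<85)&(abs(P[...,0]-605)<40)&(abs(P[...,1]-240)<60)
n,l,s,ce=cv2.connectedComponentsWithStats(m.astype(np.uint8))
for i in range(1,n):
    if s[i,4]>30:
        q=P[l==i]; print(ce[i],s[i,4],cv2.minEnclosingCircle(q[:,:2].astype(np.float32)), q.mean(0))
E
```

```text
t 13.05 tcp [604.1 231.3 300.7] x [0.996 0.086 0.005] y [ 0.086 -0.996  0.003] z [ 0.005 -0.002 -1.   ] F [ 1.9 -0.1  0.3] w 40.2 q [ 0.3   0.48  1.29 -0.    1.37  1.78]
(array([  4.43608875, -29.03338604,  98.93679291]), array([ 0.03727235, -0.17600043,  0.18010488]))
[225.87084871 161.62361624] 271 ((607.0177001953125, 268.6854553222656), 11.819336891174316) [607.57388556 268.50185608  76.68134031]
[268.3258427  161.13108614] 267 ((612.5885009765625, 214.2898406982422), 11.828832626342773) [612.83384926 214.25275532  76.70453629]
```

View pics/w8.png

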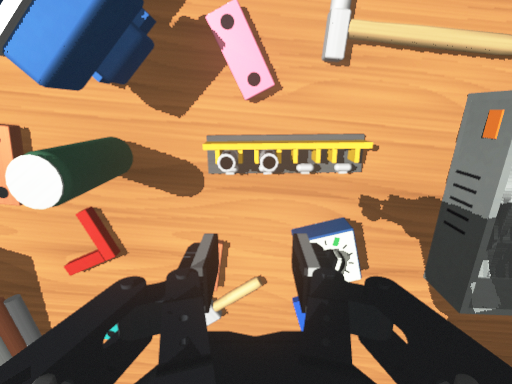

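Fittings are at px (226,162) and (268,161), about (606,268) and (611.5,214). Gripping fitting 4.

```bash
python3 - <<'E'
from h import *
print(rel([606.3,268.3,100],np.radians(95.3)));print(rel([606.3,268.3,47],np.radians(95.3)))
E
```

```text
(array([  5.54107118, -30.27624007, 198.9398645 ]), array([ 0.03773298, -0.17590221, -0.11989487]))
(array([  5.37832119, -30.31097367, 251.93960323]), array([ 0.03773298, -0.17590221, -0.11989487]))
```

>>> send_rows(commands=[40,5.5,-30.3,60,0,0,0,40,5.5,-30.3,120,0,0,0,40,5.5,-30.3,180,0,0,0,40,5.5,-30.3,180,0,0,0,40,5.5,-30.3,220,0,0,0,40,5.5,-30.3,240,0,0,0,40,5.5,-30.3,252,0,0,0,40,5.5,-30.3,252,0,0,0])

```text
t: 14.1
eef_pos: [606.6, 268.3, 47.4]
orientation: [0.0, 0.999, 0.045, 0.002]
wrist_force: [-0.4, 0.2, -0.2]
gripper_width: 40.2
```

```bash
python3 - <<'E'
from h import *
st()
im,d,c,P=cam("wrist","w9")
E
```

```text
t 14.1 tcp [606.6 268.3  47.4] x [0.996 0.09  0.003] y [ 0.09  -0.996  0.001] z [ 0.003 -0.    -1.   ] F [-0.4  0.2 -0.2] w 40.2 q [ 0.35  0.77  1.46 -0.    0.92  1.83]
```

View pics/w9.png

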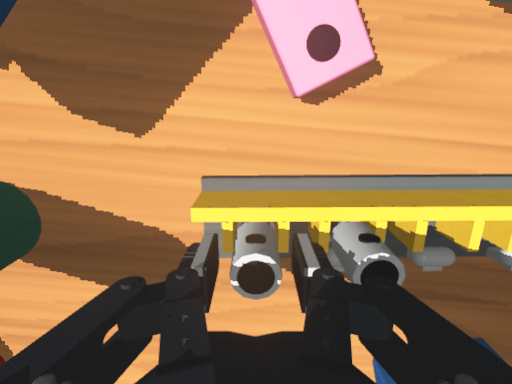

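The fitting at (256,270) is centred between the fingers. Closing.

>>> send_rows(commands=[20,0,0,0,0,0,0,20,0,0,0,0,0,0,20,0,0,0,0,0,0,20,0,0,0,0,0,0], squeeze=60)

```text
t: 14.65
eef_pos: [607.7, 268.7, 49.3]
orientation: [-0.0, 0.999, 0.045, 0.003]
wrist_force: [-0.1, -0.2, 6.4]
gripper_width: 22.3
```

>>> send_rows(commands=[18,0,0,-4,0,0,0,18,0,0,-10,0,0,0,18,0,0,-18,0,0,0,18,0,0,-28,0,0,0,18,0,0,-40,0,0,0,18,0,0,-55,0,0,0,18,0,0,-70,0,0,0,18,0,0,-70,0,0,0])

```text
t: 15.65
eef_pos: [608.0, 268.9, 121.2]
orientation: [-0.001, 0.999, 0.045, 0.004]
wrist_force: [0.2, 0.7, -1.4]
gripper_width: 22.3
```

```bash
python3 - <<'E'
from h import *
st()
im,d,c,P=cam("wrist","w10")
E
```

```text
t 15.65 tcp [608.  268.9 121.2] x [0.996 0.09  0.009] y [ 0.09  -0.996 -0.001] z [ 0.009  0.002 -1.   ] F [ 0.2  0.7 -1.4] w 22.3 q [ 0.35  0.67  1.43 -0.    1.04  1.83]
```

View pics/w10.png

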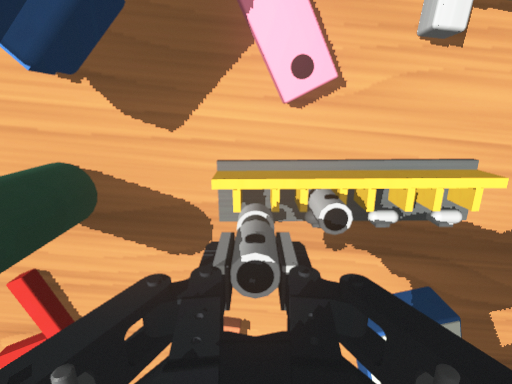

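Held with no slip visible, the fitting top at (256,275) as before. Carrying it to the well.

```bash
python3 - <<'E'
from h import *
print(rel([478.7,-163.7,210],np.radians(92.1)))
E
```

```text
(array([-166.61681773,  419.01183076,  -91.40781825]), array([-0.03874018, -0.41625773,  3.07675953]))
```

>>> send_rows(commands=[18,0,0,-60,0,0,0,18,-30,60,-91,0,0,0,18,-55,120,-91,0,0,1,18,-80,180,-91,0,0,2,18,-105,240,-91,0,0,3,18,-130,300,-91,0,0,3,18,-150,360,-91,0,0,3,18,-166.5,419,-91,0,-0.4,3,18,-166.5,419,-91,0,-0.4,3,18,-166.5,419,-91,0,-0.4,3])

```text
t: 16.95
eef_pos: [478.3, -164.7, 209.1]
orientation: [-0.001, 1.0, 0.018, -0.0]
wrist_force: [0.5, -0.1, -1.5]
gripper_width: 22.2
```

```bash
python3 - <<'E'
from h import *
st()
im,d,c,P=cam("wrist","w11")
print(rel([478.7,-163.7,66],np.radians(92.1)))
# rim
q=P[(d>0)&(abs(P[...,2]-102)<4)&(P[...,1]<-40)&(P[...,1]>-300)&(P[...,0]>400)]
print(len(q)); r=cv2.minAreaRect(q[:,:2].astype(np.float32)); print(r)
q=P[(d>0)&(abs(P[...,2]-20)<5)&(P[...,1]<-60)&(P[...,1]>-270)&(P[...,0]>420)]
print(np.percentile(q,[1,50,99],axis=0).round(0))
E
```

```text
t 16.95 tcp [ 478.3 -164.7  209.1] x [ 0.999  0.036 -0.001] y [ 0.036 -0.999 -0.001] z [-0.001  0.001 -1.   ] F [ 0.5 -0.1 -1.5] w 22.2 q [-0.42  0.3   1.79  0.    1.06  1.11]
(array([  0.26627486,   0.1697389 , 143.17957632]), array([-0.06952347,  0.02943672,  0.00826293]))
7400
((528.3613891601562, -171.79359436035156), (201.03619384765625, 201.3605499267578), 1.967666506767273)
[[ 440. -260.   17.]
 [ 561. -171.   19.]
 [ 653.  -81.   22.]]
```

View pics/w11.png

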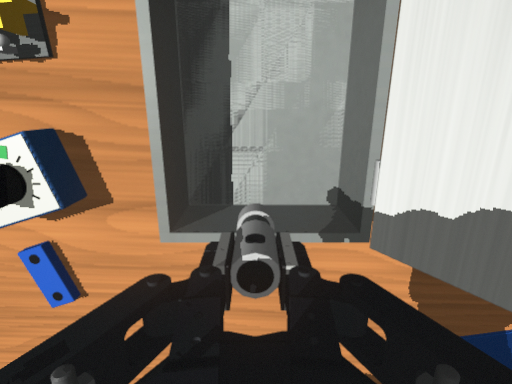

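>>> send_rows(commands=[18,0,0,55,0,0,0,18,0,0,105,0,0,0,18,0,0,130,0,0,0,18,0,0,140,0,0,0,18,0,0,144,0,0,0,18,0,0,144,0,0,0])

```text
t: 17.75
eef_pos: [478.9, -163.4, 65.9]
orientation: [-0.0, 1.0, 0.019, 0.0]
wrist_force: [0.4, -0.4, -1.1]
gripper_width: 22.1
```

>>> send_rows(commands=[18,0,0,1,0,0,0,18,0,0,2,0,0,0,18,0,0,3,0,0,0,18,0,0,3,0,0,0])

```text
t: 18.25
eef_pos: [478.9, -163.5, 62.9]
orientation: [-0.0, 1.0, 0.019, 0.0]
wrist_force: [-0.8, -0.2, -1.8]
gripper_width: 22.2
```

>>> send_rows(commands=[18,0,0,1,0,0,0,18,0,0,1.5,0,0,0,18,0,0,2,0,0,0,18,0,0,2,0,0,0])

```text
t: 18.75
eef_pos: [479.1, -163.5, 61.3]
orientation: [-0.0, 1.0, 0.019, 0.0]
wrist_force: [-1.8, 1.5, 5.9]
gripper_width: 22.2
```

Contact at the expected height (+6 N). Releasing.

>>> send_rows(commands=[26,0,0,0,0,0,0,32,0,0,0,0,0,0,40,0,0,0,0,0,0,40,0,0,0,0,0,0,40,0,0,-40,0,0,0,40,0,0,-90,0,0,0,40,0,0,-150,0,0,0,40,0,0,-150,0,0,0])

```text
t: 19.75
eef_pos: [480.7, -164.3, 215.5]
orientation: [0.001, 1.0, 0.019, 0.004]
wrist_force: [0.5, -0.5, -1.0]
gripper_width: 40.3
```

```bash
python3 - <<'E'
from h import *
st()
im,d,c,P=cam("wrist","w12")
print(rel([612,214.2,210],np.radians(95.3)))
E
```

```text
t 19.75 tcp [ 480.7 -164.3  215.5] x [0.999 0.037 0.008] y [ 0.037 -0.999  0.003] z [ 0.008 -0.003 -1.   ] F [ 0.5 -0.5 -1. ] w 40.3 q [-0.42  0.29  1.78  0.    1.06  1.11]
(array([ 146.37362889, -372.90009675,    3.14586195]), array([ 0.06054064, -0.22574526, -3.17378088]))
```

View pics/w12.png

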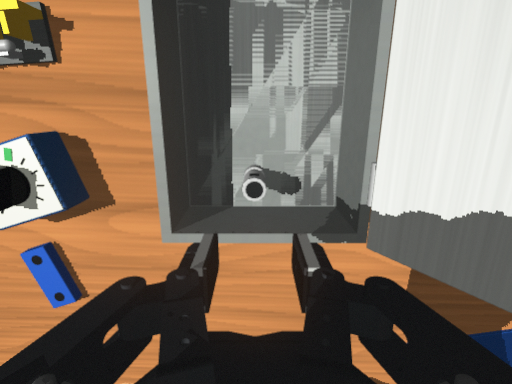

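Fitting 4 stands upright in the well at (254,187). Next is fitting 3.

>>> send_rows(commands=[40,20,-60,0,0,0,-3,40,40,-120,0,0,0,-3,40,65,-180,0,0,0,-3,40,90,-240,0,0,-3,40,115,-300,0,0,0,-3,40,146.5,-373,3,0,-0.2,-3.2,40,146.5,-373,3,0,-0.2,-3.2,40,146.5,-373,3,0,-0.2,-3.2])

```text
invalid input
```

```bash
python3 - <<'E'
from h import *
st()
im,d,c,P=cam("wrist","w13")
m=(d>0)&(P[...,2]>70)&(P[...,2]<85)&(abs(P[...,0]-605)<40)&(abs(P[...,1]-220)<60)
q=P[m]; print(cv2.minEnclosingCircle(q[:,:2].astype(np.float32)), q.mean(0))
print(rel([612,214.2,48],np.radians(95.3)))
E
```

```text
t 19.8 tcp [ 479.5 -163.9  212.9] x [0.999 0.037 0.004] y [ 0.037 -0.999  0.001] z [ 0.004 -0.001 -1.   ] F [ 1.4  0.6 -0.6] w 40.0 q [-0.42  0.29  1.78  0.    1.06  1.11]
((0.0, 0.0), 0.0) [nan nan nan]
(array([ 146.98353768, -372.42838894,  163.62800091]), array([-0.02433782, -0.06347798, -3.16939346]))<stdin>:5: RuntimeWarning: Mean of empty slice.
  ret = um.true_divide(
```

View pics/w13.png

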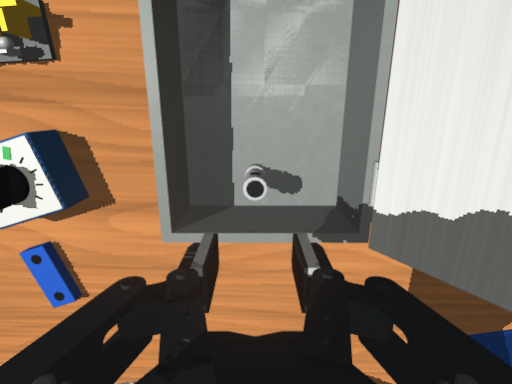

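A row was one number short, so the call was refused and the arm didn't move. Resending.

>>> send_rows(commands=[40,20,-60,0,0,0,-3,40,40,-120,0,0,0,-3,40,65,-180,0,0,0,-3,40,90,-240,0,0,0,-3,40,115,-300,0,0,0,-3,40,147,-372.5,3,0,0,-3.2,40,147,-372.5,3,0,0,-3.2,40,147,-372.5,3,0,0,-3.2])

```text
t: 20.85
eef_pos: [611.2, 215.5, 206.0]
orientation: [0.0, 0.999, 0.048, -0.001]
wrist_force: [-1.1, -1.2, -1.3]
gripper_width: 40.0
```

```bash
python3 - <<'E'
from h import *
st()
im,d,c,P=cam("wrist","w14")
m=(d>0)&(P[...,2]>70)&(P[...,2]<85)&(abs(P[...,0]-605)<40)&(abs(P[...,1]-220)<60)
q=P[m]; print(cv2.minEnclosingCircle(q[:,:2].astype(np.float32)), q.mean(0))
print(rel([612,214.2,48],np.radians(95.3)))
E
```

```text
t 20.85 tcp [611.2 215.5 206. ] x [ 0.995  0.095 -0.002] y [ 0.095 -0.995  0.   ] z [-0.002 -0.    -1.   ] F [-1.1 -1.2 -1.3] w 40.0 q [0.27 0.55 1.4  0.   1.19 1.74]
((612.3765869140625, 214.16952514648438), 11.92714786529541) [612.94191632 214.13183779  76.70014242]
(array([1.26630670e+00, 4.04461565e-02, 1.58456822e+02]), array([0.02305325, 0.12526542, 0.08778676]))
```

View pics/w14.png

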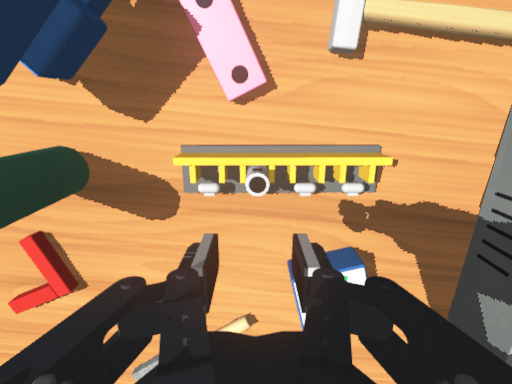

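Only the fitting at (257,184) is left in the strip, and it's centred. Descending and gripping.

>>> send_rows(commands=[40,1.3,0,60,0,0,0,40,1.3,0,105,0,0,0,40,1.3,0,130,0,0,0,40,1.3,0,148,0,0,0,40,1.3,0,158,0,0,0,40,1.3,0,158,0,0,0])

```text
t: 21.65
eef_pos: [612.0, 214.0, 48.4]
orientation: [0.0, 0.999, 0.047, -0.001]
wrist_force: [0.6, 0.1, 0.4]
gripper_width: 40.2
```

>>> send_rows(commands=[20,0,0,0,0,0,0,20,0,0,0,0,0,0,20,0,0,0,0,0,0,20,0,0,0,0,0,0], squeeze=60)

```text
t: 22.15
eef_pos: [612.6, 214.1, 49.5]
orientation: [0.0, 0.999, 0.047, -0.0]
wrist_force: [-0.6, -0.6, 6.5]
gripper_width: 22.4
```

>>> send_rows(commands=[18,0,0,-4,0,0,0,18,0,0,-10,0,0,0,18,0,0,-18,0,0,0,18,0,0,-28,0,0,0,18,0,0,-40,0,0,0,18,0,0,-55,0,0,0,18,0,0,-75,0,0,0,18,0,0,-110,0,0,0,18,0,0,-160,0,0,0,18,0,0,-160,0,0,0])

```text
t: 23.4
eef_pos: [614.5, 214.6, 215.0]
orientation: [-0.001, 0.999, 0.047, 0.004]
wrist_force: [-0.7, -0.2, -0.2]
gripper_width: 22.5
```

```bash
python3 - <<'E'
from h import *
st()
print(rel([528.7,-161.8,210],np.radians(92.1)))
im,d,c,P=cam("wrist","w15")
E
```

```text
t 23.4 tcp [614.5 214.6 215. ] x [0.996 0.094 0.007] y [ 0.094 -0.996 -0.001] z [ 0.007  0.002 -1.   ] F [-0.7 -0.2 -0.2] w 22.5 q [ 0.26  0.55  1.39 -0.    1.2   1.74]
(array([-120.69387319,  366.74511603,    3.73629624]), array([-0.07718435, -0.41740957,  3.27686801]))
```

View pics/w15.png

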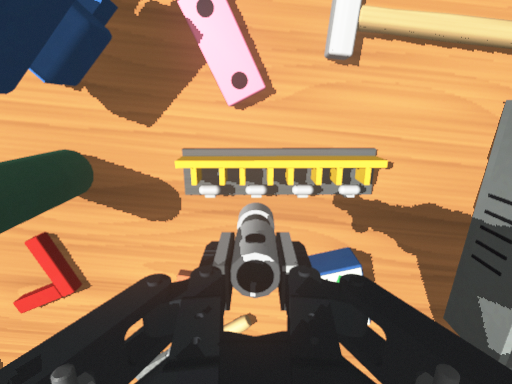

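Held, and the strip is empty. Foot is about 41.5 mm below the TCP. Carrying it to the second spot.

>>> send_rows(commands=[18,-20,60,0,0,0,1,18,-40,120,0,0,0,2,18,-60,180,0,0,0,3,18,-80,240,0,0,0,3,18,-100,300,0,0,0,3,18,-120.5,366.5,4,0,-0.4,3.3,18,-120.5,366.5,4,0,-0.4,3.3,18,-120.5,366.5,4,0,-0.4,3.3])

```text
t: 24.45
eef_pos: [527.2, -161.9, 206.9]
orientation: [-0.001, 1.0, 0.017, -0.003]
wrist_force: [0.3, 0.5, -1.0]
gripper_width: 22.2
```

```bash
python3 - <<'E'
from h import *
st()
im,d,c,P=cam("wrist","w16")
print(rel([528.7,-161.8,63.5],np.radians(92.1)))
E
```

```text
t 24.45 tcp [ 527.2 -161.9  206.9] x [ 0.999  0.035 -0.005] y [ 0.035 -0.999 -0.001] z [-0.005  0.001 -1.   ] F [ 0.3  0.5 -1. ] w 22.2 q [-0.38  0.38  1.67 -0.    1.09  1.15]
(array([  1.78351434,   0.94482379, 143.60121508]), array([-0.06877852,  0.27619525, -0.02276104]))
```

View pics/w16.png

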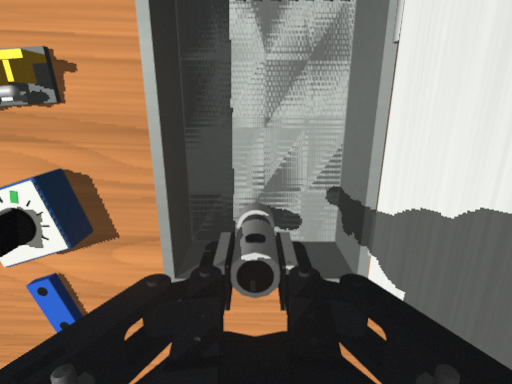

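>>> send_rows(commands=[18,1.8,1,55,0,0.2,0,18,1.8,1,105,0,0.2,0,18,1.8,1,128,0,0.2,0,18,1.8,1,138,0,0.2,0,18,1.8,1,142,0,0.2,0,18,1.8,1,143,0,0.2,0,18,1.8,1,144,0,0.2,0,18,1.8,1,145,0,0.2,0])

```text
t: 25.5
eef_pos: [529.0, -162.0, 62.6]
orientation: [-0.0, 1.0, 0.018, -0.0]
wrist_force: [-0.2, 0.1, -1.5]
gripper_width: 22.7
```

>>> send_rows(commands=[18,0,0,0.5,0,0,0,18,0,0,1,0,0,0,18,0,0,1.5,0,0,0,18,0,0,1.5,0,0,0])

```text
t: 26.0
eef_pos: [529.2, -162.0, 61.5]
orientation: [-0.0, 1.0, 0.018, -0.0]
wrist_force: [-1.1, 1.4, 5.8]
gripper_width: 22.5
```

Contact at +6 N. Releasing and rising.

>>> send_rows(commands=[26,0,0,0,0,0,0,32,0,0,0,0,0,0,40,0,0,0,0,0,0,40,0,0,0,0,0,0,40,0,0,-40,0,0,0,40,0,0,-90,0,0,0,40,0,0,-150,0,0,0,40,0,0,-180,0,0,0,40,0,0,-180,0,0,0])

```text
t: 27.12
eef_pos: [530.0, -162.5, 243.8]
orientation: [0.001, 1.0, 0.018, 0.002]
wrist_force: [0.5, -0.7, -0.2]
gripper_width: 39.9
```

```bash
python3 - <<'E'
from h import *
st()
im,d,c,P=cam("wrist","w17"); ims,ds,cs,Ps=cam("side","s4")
crop(ims,150,80,330,215,"s4a")
cp=cs
def rep(P,d,im):
    hsv=cv2.cvtColor(im,cv2.COLOR_BGR2HSV)
    m=cv2.inRange(hsv,(8,100,150),(16,190,255))
E
```

```text
t 27.12 tcp [ 530.  -162.5  243.8] x [0.999 0.036 0.004] y [ 0.036 -0.999  0.001] z [ 0.004 -0.001 -1.   ] F [ 0.5 -0.7 -0.2] w 39.9 q [-0.38  0.34  1.63  0.    1.16  1.15]
```

View pics/w17.png

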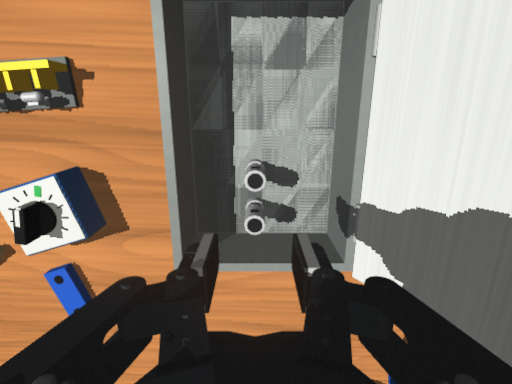

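View pics/s4a.png

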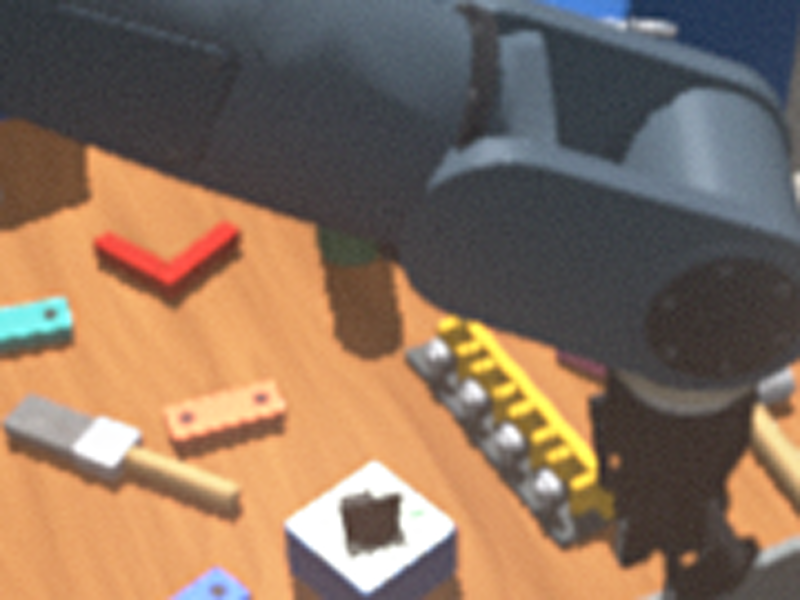

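Both fittings stand upright in the well at (255,178) and (255,220). The strip is empty. Moving over the coupon and measuring it again.

```bash
python3 - <<'E'
from h import *
print(rel([443,310,210],np.radians(86.3)))
E
```

```text
(array([ -68.7043359 , -474.78463935,   31.36388833]), array([-0.05422645,  0.04615916,  5.76987612]))
```

>>> send_rows(commands=[60,-10,-60,0,0,0,2,60,-20,-120,0,0,0,4,60,-30,-180,0,0,0,5.8,60,-40,-240,0,0,0,5.8,60,-50,-300,0,0,0,5.8,60,-60,-360,0,0,0,5.8,60,-68.5,-420,20,0,0,5.8,60,-68.5,-475,31,0,0,5.8,60,-68.5,-475,31,0,0,5.8,60,-68.5,-475,31,0,0,5.8])

```text
t: 28.48
eef_pos: [442.8, 309.7, 209.2]
orientation: [0.0, 0.999, -0.032, -0.001]
wrist_force: [-0.4, 0.4, -0.4]
gripper_width: 60.0
```

```bash
python3 - <<'E'
from h import *
st()
im,d,c,P=cam("wrist","w18")
m=(d>0)&(P[...,2]>8)&(P[...,2]<24)&(abs(P[...,0]-443)<75)&(abs(P[...,1]-310)<55)
hsv=cv2.cvtColor(im,cv2.COLOR_BGR2HSV)
n,l,s,ce=cv2.connectedComponentsWithStats(m.astype(np.uint8))
for i in range(1,n):
    if s[i,4]>200:
        q=P[l==i]; t=q[abs(q[:,2]-np.median(q[:,2]))<3]; r=cv2.minAreaRect(t[:,:2].astype(np.float32)); print(ce[i],s[i,4],r,np.median(q[:,2]),cv2.boxPoints(r).round(1).tolist())
E
```

```text
t 28.48 tcp [442.8 309.7 209.2] x [ 0.998 -0.065 -0.003] y [-0.065 -0.998  0.001] z [-0.003 -0.    -1.   ] F [-0.4  0.4 -0.4] w 60.0 q [0.52 0.36 1.7  0.   1.09 2.16]
[270.28820755 188.11933962] 2120 ((416.9180908203125, 292.15972900390625), (35.51959228515625, 90.17578125), 86.29572296142578) 14.705633200864366 [[370.79998779296875, 277.3999938964844], [460.79998779296875, 271.5], [463.1000061035156, 307.0], [373.1000061035156, 312.79998779296875]]
```

View pics/w18.png

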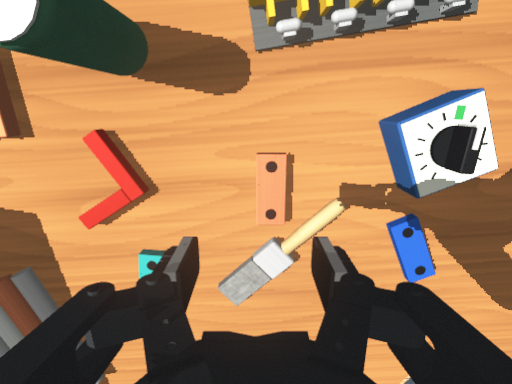

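The coupon has been knocked to px (272,188), now at (417,292) with yaw about -3.7°. The brush handle passes nearby at (315,225), but the finger band at row 188 stays clear of it. Approaching with a 50 mm opening.

```bash
python3 - <<'E'
from h import *
print(rel([417,292.2,60],np.radians(86.3)))
E
```

```text
(array([-24.63004775,  18.73131761, 149.75726635]), array([ 0.00619751,  0.10783166, -0.06203203]))
```

>>> send_rows(commands=[50,-24.5,18.5,50,0,0,0,50,-24.5,18.5,100,0,0,0,50,-24.5,18.5,145,0,0,0,50,-24.5,18.5,150,0,0,0,50,-24.5,18.5,150,0,0,0])

```text
t: 29.15
eef_pos: [417.9, 292.2, 60.9]
orientation: [-0.0, 0.999, -0.033, -0.0]
wrist_force: [0.8, -0.9, -0.3]
gripper_width: 49.8
```

```bash
python3 - <<'E'
from h import *
st()
im,d,c,P=cam("wrist","w19")
print(rel([417,292.2,5],np.radians(86.3)))
E
```

```text
t 29.15 tcp [417.9 292.2  60.9] x [ 0.998 -0.067 -0.001] y [-0.067 -0.998 -0.   ] z [-0.001  0.001 -1.   ] F [ 0.8 -0.9 -0.3] w 49.8 q [0.52 0.53 1.88 0.   0.73 2.15]
(array([-1.16280859,  0.4693638 , 56.41154114]), array([-0.06627727, -0.00028127, -0.10357643]))
```

View pics/w19.png

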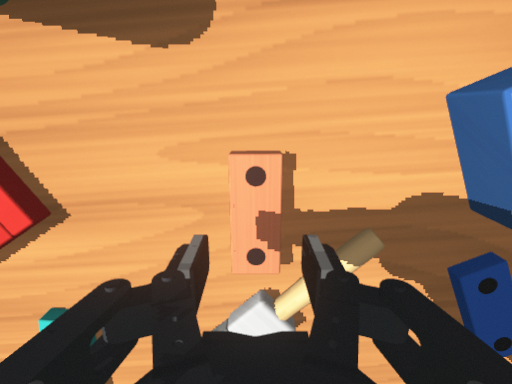

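```bash
python3 - <<'E'
from h import *
d=np.load("pics/w19.npy"); c=get_calibration("wrist"); P=cloud(d,c)
dx,dy=P[...,0]-417,P[...,1]-292.2; a=np.radians(-3.7)
lx=np.cos(a)*dx+np.sin(a)*dy; ly=-np.sin(a)*dx+np.cos(a)*dy
m=(d>0)&(P[...,2]>6)&(P[...,2]<40)&(ly<-20)&(ly>-80)&(abs(lx)<60)
q=np.c_[lx[m],ly[m],P[...,2][m]]
for x in range(-60,61,8):
    s=q[abs(q[:,0]-x)<4]
    if len(s): print(x,'ly max',s[:,1].max().round(1),'z',s[:,2].max().round(1))
E
```

```text
-60 ly max -28.3 z 19.2
-52 ly max -31.9 z 18.0
-44 ly max -68.1 z 18.5
-36 ly max -60.9 z 20.9
-28 ly max -59.8 z 20.7
-20 ly max -65.8 z 19.7
-12 ly max -74.6 z 16.2
```

The handle's nearest points (about 60 mm to the side) are well clear of the finger band (25–40 mm). Descending.

>>> send_rows(commands=[50,-1,0.5,35,0,0,0,50,-1,0.5,50,0,0,0,50,-1,0.5,55.5,0,0,0,50,-1,0.5,55.5,0,0,0])

```text
t: 29.7
eef_pos: [417.5, 292.3, 6.5]
orientation: [-0.001, 0.999, -0.033, 0.0]
wrist_force: [-0.7, -0.5, 0.6]
gripper_width: 49.9
```

>>> send_rows(commands=[32,0,0,0,0,0,0,32,0,0,0,0,0,0,32,0,0,0,0,0,0,32,0,0,0,0,0,0], squeeze=60)

```text
t: 30.2
eef_pos: [417.9, 292.6, 7.5]
orientation: [-0.001, 0.999, -0.033, 0.001]
wrist_force: [-1.1, -0.5, 6.0]
gripper_width: 33.9
```

>>> send_rows(commands=[30,0,0,-5,0,0,0,30,0,0,-20,0,0,0,30,0,0,-50,0,0,0,30,0,0,-100,0,0,0,30,0,0,-160,0,0,0,30,0,0,-205,0,0,0,30,0,0,-205,0,0,0])

```text
t: 31.08
eef_pos: [418.7, 292.9, 216.7]
orientation: [-0.003, 0.999, -0.033, 0.004]
wrist_force: [0.1, 0.3, -4.1]
gripper_width: 33.8
```

```bash
python3 - <<'E'
from h import *
st()
im,d,c,P=cam("wrist","w20")
print(rel([629,-168.2,200],np.radians(92.1)))
E
```

```text
t 31.07 tcp [418.7 292.9 216.7] x [ 0.998 -0.066  0.007] y [-0.066 -0.998 -0.006] z [ 0.008  0.006 -1.   ] F [ 0.1  0.3 -4.1] w 33.8 q [0.52 0.29 1.77 0.   1.07 2.16]
(array([241.17987824, 445.58566582,  13.52659178]), array([-0.2072753 , -0.24604221, -5.89280507]))
```

View pics/w20.png

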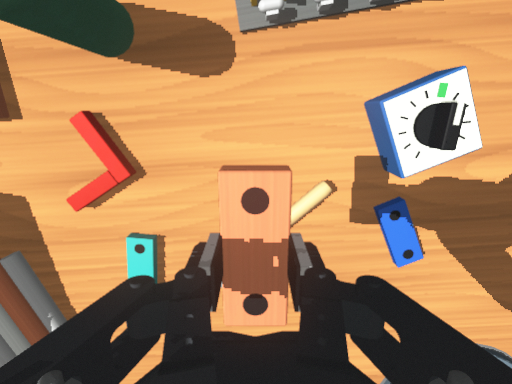

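Held level, weight about 4 N. Carrying it over the oven.

>>> send_rows(commands=[30,28,52,5,0,0,-1,30,56,104,5,0,0,-2,30,84,156,5,0,0,-3,30,112,208,5,0,0,-4,30,140,260,5,0,0,-5,30,168,312,5,0,0,-6,30,196,364,5,0,0,-6,30,224,416,5,0,0,-6,30,241,445.5,5,-0.2,-0.2,-6,30,241,445.5,5,-0.2,-0.2,-6])

```text
t: 32.38
eef_pos: [628.4, -170.0, 206.2]
orientation: [-0.0, 1.0, 0.018, -0.001]
wrist_force: [-0.9, -0.1, -3.6]
gripper_width: 34.1
```

```bash
python3 - <<'E'
from h import *
st()
im,d,c,P=cam("wrist","w21")
print(rel([629,-168.2,35],np.radians(92.1)))
E
```

```text
t 32.38 tcp [ 628.4 -170.   206.2] x [ 0.999  0.036 -0.002] y [ 0.036 -0.999 -0.001] z [-0.002  0.001 -1.   ] F [-0.9 -0.1 -3.6] w 34.1 q [-0.34  0.56  1.39  0.    1.19  1.2 ]
(array([ 1.40329434e+00, -1.51387702e-01,  1.71493724e+02]), array([-0.0797495 ,  0.13021001,  0.02881014]))
```

View pics/w21.png

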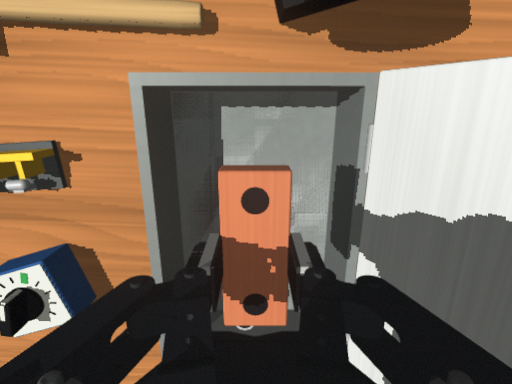

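>>> send_rows(commands=[30,1,0,55,0,0,0,30,1,0,105,0,0,0,30,1,0,145,0,0,0,30,1,0,165,0,0,0,30,1,0,173,0,0,0,30,1,0,175,0,0,0,30,1,0,176,0,0,0,30,1,0,177,0,0,0])

```text
t: 33.42
eef_pos: [629.0, -168.5, 30.4]
orientation: [-0.0, 1.0, 0.019, -0.0]
wrist_force: [-0.1, 0.4, -2.8]
gripper_width: 33.9
```

>>> send_rows(commands=[30,0,0,0.5,0,0,0,30,0,0,1,0,0,0,30,0,0,1.5,0,0,0,30,0,0,1.5,0,0,0])

```text
t: 33.92
eef_pos: [629.0, -168.5, 28.8]
orientation: [-0.0, 1.0, 0.019, -0.001]
wrist_force: [0.1, -0.3, -1.8]
gripper_width: 34.1
```

>>> send_rows(commands=[30,0,0,0.5,0,0,0,30,0,0,1,0,0,0,30,0,0,1.5,0,0,0,30,0,0,2,0,0,0,30,0,0,2,0,0,0])

```text
t: 34.55
eef_pos: [629.0, -168.5, 27.6]
orientation: [-0.0, 1.0, 0.019, -0.001]
wrist_force: [-4.5, 0.3, 7.4]
gripper_width: 33.9
```

Floor contact. Opening and rising.

>>> send_rows(commands=[40,0,0,0,0,0,0,45,0,0,0,0,0,0,50,0,0,0,0,0,0,50,0,0,-40,0,0,0,50,0,0,-90,0,0,0,50,0,0,-150,0,0,0,50,0,0,-210,0,0,0,50,0,0,-270,0,0,0,50,0,0,-330,0,0,0,50,0,0,-350,0,0,0])

```text
t: 35.8
eef_pos: [630.0, -169.0, 382.1]
orientation: [0.001, 1.0, 0.019, 0.002]
wrist_force: [-0.4, -0.2, -0.8]
gripper_width: 50.1
```

```bash
python3 - <<'E'
from h import *
st()
im,d,c,P=cam("wrist","w22")
print(rel([586,-389,385],np.radians(92.1)))
# bar in view
q=P[(d>0)&(P[...,1]<-360)&(P[...,1]>-430)&(P[...,2]>290)&(P[...,2]<345)&(abs(P[...,0]-585)<90)]
print(len(q),np.percentile(q,[1,50,99],axis=0).round(1) if len(q) else '')
E
```

```text
t 35.8 tcp [ 630.  -169.   382.1] x [0.999 0.037 0.005] y [ 0.037 -0.999  0.001] z [ 0.005 -0.001 -1.   ] F [-0.4 -0.2 -0.8] w 50.1 q [-0.33  0.45  1.14  0.    1.54  1.2 ]
(array([-52.22396842, 218.17563674,  -2.00652514]), array([ 0.09126363, -0.30564985,  0.02767269]))
1010 [[ 510.8 -401.   290.3]
 [ 523.5 -394.4  306.9]
 [ 656.3 -379.   314.6]]
```

View pics/w22.png

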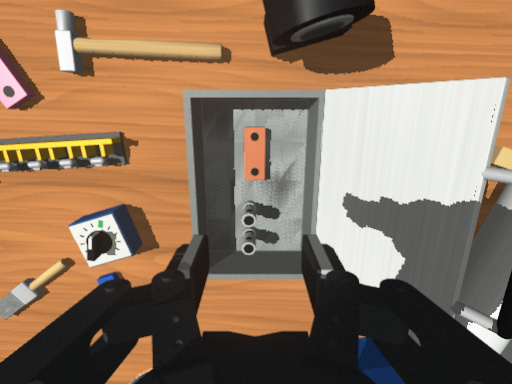

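All three parts sit flat or upright in the well: coupon (255,153), fittings (248,215) and (248,245). Back to the bar.

>>> send_rows(commands=[36,-15,55,-15,0,0,0,36,-30,110,-15,0,0,0,36,-45,165,-10,0,0,0,36,-50,218,-4,0,0,0,36,-50,218,-4,0,0,0,36,-50,218,-4,0,0,0])

```text
t: 36.6
eef_pos: [588.3, -388.3, 386.2]
orientation: [0.0, 1.0, 0.019, 0.002]
wrist_force: [-0.2, 0.3, 0.4]
gripper_width: 35.7
```

```bash
python3 - <<'E'
from h import *
st()
im,d,c,P=cam("wrist","w23")
q=P[(d>0)&(P[...,1]<-375)&(P[...,1]>-430)&(P[...,2]>305)&(P[...,2]<335)&(abs(P[...,0]-585)<90)]
q=q[(q[:,0]<650)&(q[:,0]>525)]
print(len(q),np.percentile(q,[1,50,99],axis=0).round(1) if len(q) else '')
for x in range(530,650,20):
    s=q[abs(q[:,0]-x)<6]
    if len(s): print(x,s[:,1].min().round(1),s[:,1].max().round(1),s[:,2].max().round(1))
print(rel([586,-389,297],np.radians(92.1)))
E
```

```text
t 36.6 tcp [ 588.3 -388.3  386.2] x [0.999 0.037 0.005] y [ 0.037 -0.999  0.001] z [ 0.005 -0.    -1.   ] F [-0.2  0.3  0.4] w 35.7 q [-0.65  0.57  0.95  0.    1.62  0.88]
2616 [[ 526.6 -406.8  308.3]
 [ 594.6 -398.7  313.4]
 [ 649.  -391.2  315.5]]
530 -407.8 -394.5 315.4
550 -407.4 -393.7 316.0
570 -406.5 -392.8 315.9
590 -406.0 -392.0 315.8
610 -404.9 -391.2 315.7
630 -404.7 -391.1 315.8
(array([-3.02374079,  1.02521206, 89.71786752]), array([ 0.06271668, -0.2964827 ,  0.07554693]))
```

View pics/w23.png

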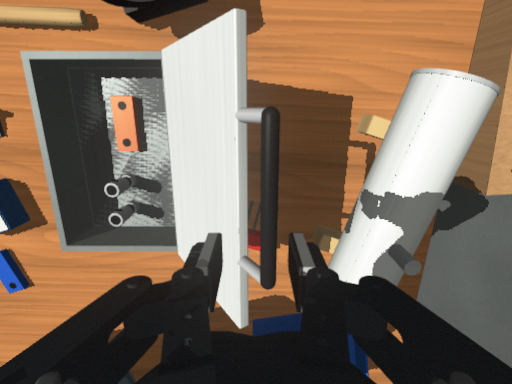

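The bar rests against the stop at about 2.15 rad, centre (586,-399,309). Gripping it there.

>>> send_rows(commands=[36,-2.5,11,40,0,-0.3,0,36,-2.5,11,70,0,-0.3,0,36,-2.5,11,88,0,-0.3,0,36,-2.5,11,95.5,0,-0.3,0,36,-2.5,11,95.5,0,-0.3,0])

```text
t: 37.28
eef_pos: [587.2, -398.7, 291.9]
orientation: [0.001, 1.0, 0.019, 0.0]
wrist_force: [0.1, -0.0, 0.2]
gripper_width: 36.1
```

>>> send_rows(commands=[10,0,0,0,0,0,0,10,0,0,0,0,0,0,10,0,0,0,0,0,0,10,0,0,0,0,0,0], squeeze=45)

```text
t: 37.78
eef_pos: [587.6, -399.4, 293.0]
orientation: [0.002, 1.0, 0.019, 0.001]
wrist_force: [3.0, -4.5, 5.8]
gripper_width: 12.5
```

```bash
python3 - <<'E'
from h import *
st(); s=telemetry.state(); p=s['eef_pos']; a=np.arctan2(p[2]+18.7-108,p[1]+267.8); print(a, np.hypot(p[2]+18.7-108,p[1]+267.8)); arc(a,1.25,10)
E
```

```text
t 37.77 tcp [ 587.6 -399.4  293. ] x [0.999 0.038 0.003] y [ 0.038 -0.999  0.004] z [ 0.003 -0.004 -1.   ] F [ 3.  -4.5  5.8] w 12.5 q [-0.66  0.61  1.1  -0.    1.43  0.87]
2.1441502987014043 242.5338697618601
2.055 [  0.1 -18.5 -10.9]
1.965 [  0.1 -37.9 -20.1]
1.876 [  0.2 -58.  -27.5]
1.786 [  0.2 -78.7 -33.1]
1.697 [  0.3 -99.8 -36.8]
1.608 [   0.3 -121.2  -38.7]
1.518 [   0.3 -142.7  -38.6]
1.429 [   0.4 -164.   -36.6]
1.339 [   0.4 -185.1  -32.7]
1.25 [   0.4 -205.8  -26.9]
```

>>> send_rows(commands=[10,0,-18.5,-11,0,0,0,10,0,-38,-20,0,0,0,10,0,-58,-27.5,0,0,0,10,0,-78.5,-33,0,0,0,10,0.5,-100,-37,0,0,0,10,0.5,-121,-38.5,0,0,0,10,0.5,-142.5,-38.5,0,0,0,10,0.5,-164,-36.5,0,0,0,10,0.5,-185,-32.5,0,0,0,10,0.5,-206,-27,0,0,0])

```text
t: 39.02
eef_pos: [580.2, -191.7, 318.5]
orientation: [0.002, 1.0, 0.019, 0.001]
wrist_force: [2.9, 0.5, 0.5]
gripper_width: 12.2
```

```bash
python3 - <<'E'
from h import *
st(); s=telemetry.state(); p=s['eef_pos']; a=np.arctan2(p[2]+18.7-108,p[1]+267.8); print(a, np.hypot(p[2]+18.7-108,p[1]+267.8)); arc(a,.5,10)
E
```

```text
t 39.02 tcp [ 580.2 -191.7  318.5] x [0.999 0.038 0.002] y [ 0.038 -0.999  0.003] z [ 0.003 -0.003 -1.   ] F [2.9 0.5 0.5] w 12.2 q [-0.39  0.39  1.37 -0.    1.37  1.14]
1.2503821617738184 241.51051402760174
1.175 [  0.  -16.9   6.3]
1.1 [  0.  -33.3  13.8]
1.025 [  0.  -49.   22.5]
0.95 [  0.  -64.1  32.3]
0.875 [  0.  -78.4  43.3]
0.8 [  0.  -91.8  55.3]
0.725 [   0.  -104.3   68.3]
0.65 [   0.  -115.7   82.2]
0.575 [  -0.  -126.1   96.9]
0.5 [  -0.  -135.4  112.3]
```

>>> send_rows(commands=[10,0,-17,6.5,0,0,0,10,0,-33.5,14,0,0,0,10,0,-49,22.5,0,0,0,10,0,-64,32.5,0,0,0,10,0,-78.5,43.5,0,0,0,10,0,-92,55.5,0,0,0,10,0,-104.5,68.5,0,0,0,10,0,-115.5,82,0,0,0,10,0,-126,97,0,0,0,10,0,-135.5,112.5,0,0,0])

```text
t: 40.28
eef_pos: [575.1, -56.2, 204.4]
orientation: [0.002, 1.0, 0.019, 0.001]
wrist_force: [4.0, -3.9, -5.8]
gripper_width: 12.3
```

```bash
python3 - <<'E'
from h import *
st(); s=telemetry.state(); p=s['eef_pos']; a=np.arctan2(p[2]+18.7-108,p[1]+267.8); print(a, np.hypot(p[2]+18.7-108,p[1]+267.8)); arc(a,.1,8)
E
```

```text
t 40.27 tcp [575.1 -56.2 204.4] x [0.999 0.038 0.002] y [ 0.038 -0.999  0.003] z [ 0.002 -0.003 -1.   ] F [ 4.  -3.9 -5.8] w 12.3 q [-0.18  0.43  1.61 -0.    1.1   1.36]
0.4982809536207105 240.90446768049478
0.448 [-0.  -5.5 10.6]
0.399 [ -0.  -10.4  21.5]
0.349 [ -0.  -14.8  32.6]
0.299 [ -0.1 -18.7  43.9]
0.249 [ -0.1 -21.9  55.4]
0.2 [ -0.1 -24.6  67. ]
0.15 [ -0.1 -26.8  78.8]
0.1 [ -0.1 -28.3  90.6]
```

>>> send_rows(commands=[10,0,-5.5,10.5,0,0,0,10,0,-10.5,21.5,0,0,0,10,0,-15,32.5,0,0,0,10,0,-18.5,44,0,0,0,10,0,-22,55.5,0,0,0,10,0,-24.5,67,0,0,0,10,0,-27,78,0,0,0,10,0,-28.5,86,0,0,0,10,0,-28.5,90.5,0,0,0])

```text
t: 41.4
eef_pos: [574.2, -29.0, 113.1]
orientation: [0.002, 1.0, 0.019, 0.001]
wrist_force: [3.0, -7.5, -3.2]
gripper_width: 12.5
```

```bash
python3 - <<'E'
from h import *
st(); s=telemetry.state(); p=s['eef_pos']; a=np.arctan2(p[2]+18.7-108,p[1]+267.8); print(a, np.hypot(p[2]+18.7-108,p[1]+267.8)); arc(a,0,8)
E
```

```text
t 41.4 tcp [574.2 -29.  113.1] x [0.999 0.038 0.002] y [ 0.038 -0.999  0.005] z [ 0.002 -0.005 -1.   ] F [ 3.  -7.5 -3.2] w 12.5 q [-0.13  0.54  1.69 -0.01  0.91  1.41]
0.09919324140645867 240.02017505791503
0.087 [-0.  -0.3  3. ]
0.074 [-0.  -0.5  5.9]
0.062 [-0.  -0.8  8.9]
0.05 [-0.  -0.9 11.9]
0.037 [-0.  -1.1 14.8]
0.025 [-0.  -1.2 17.8]
0.012 [-0.  -1.3 20.8]
0.0 [-0.  -1.3 23.8]
```

>>> send_rows(commands=[10,0,0,3,0,0,0,10,0,-0.5,6,0,0,0,10,0,-0.5,9,0,0,0,10,0,-0.5,11.5,0,0,0,10,0,-0.5,14,0,0,0,10,0,-1,16,0,0,0,10,0,-1,18,0,0,0,10,0,-1,19.5,0,0,0,10,0,-1,20.5,0,0,0])

```text
t: 42.52
eef_pos: [574.2, -28.3, 92.9]
orientation: [0.003, 1.0, 0.019, 0.001]
wrist_force: [-1.1, -4.8, 5.4]
gripper_width: 12.2
```

>>> send_rows(commands=[10,0,0,1,0,0,0,10,0,0,2,0,0,0,10,0,0,3,0,0,0,10,0,0,3.5,0,0,0,10,0,0,3.5,0,0,0])

```text
t: 43.15
eef_pos: [574.2, -28.4, 90.2]
orientation: [0.003, 1.0, 0.019, 0.001]
wrist_force: [-4.9, -4.2, 10.1]
gripper_width: 12.7
```

>>> send_rows(commands=[10,0,0,1,0,0,0,10,0,0,2,0,0,0,10,0,0,2,0,0,0])

```text
t: 43.52
eef_pos: [574.2, -28.4, 89.3]
orientation: [0.003, 1.0, 0.019, 0.001]
wrist_force: [-5.0, -2.9, 13.2]
gripper_width: 12.4
```

```bash
python3 - <<'E'
from h import *
st()
im,d,c,P=cam("side","s5")
d0=np.load("pics/side0.npy"); i0=cv2.imread("pics/side0.png")
a,b=(slice(205,280),slice(270,365)); 
for (u,v) in [(300,250),(325,235),(335,245),(300,240)]: print(u,v,d0[v,u],d[v,u],P[v,u].round(1))
cv2.imwrite("pics/cmp.png",np.hstack([cv2.resize(i0[180:310,230:385],None,fx=2.5,fy=2.5),cv2.resize(im[180:310,230:385],None,fx=2.5,fy=2.5)]))
E
```

```text
t 43.52 tcp [574.2 -28.4  89.3] x [0.999 0.039 0.002] y [ 0.039 -0.999  0.006] z [ 0.002 -0.005 -1.   ] F [-5.  -2.9 13.2] w 12.4 q [-0.13  0.57  1.7  -0.01  0.87  1.41]
300 250 1096.9099 1093.843 [ 534.5 -192.7  117. ]
325 235 1131.8066 1135.6879 [ 624.1 -175.1  110.7]
335 245 1110.793 1105.1132 [ 627.6 -218.5  117.7]
300 240 1116.4812 1119.6084 [ 551.7 -162.7  113.8]
```

View pics/cmp.png

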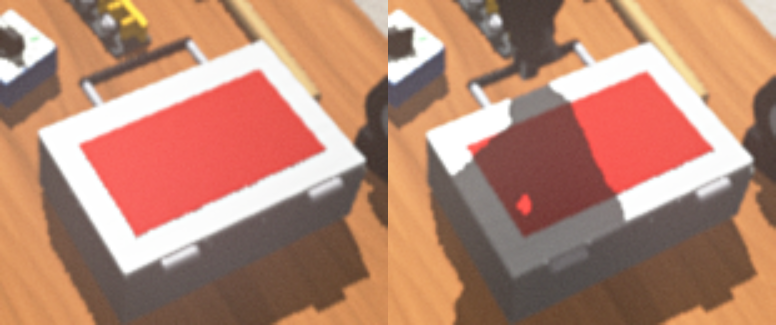

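The flap is seated: lid outline and bar position match the start image, and the arm presses about 13 N against the stop. Releasing slowly and rising.

>>> send_rows(commands=[16,0,0,0,0,0,0,24,0,0,0,0,0,0,36,0,0,0,0,0,0,36,0,0,0,0,0,0,36,0,0,-30,0,0,0,36,0,0,-80,0,0,0,36,0,0,-140,0,0,0,36,0,0,-200,0,0,0,36,0,0,-250,0,0,0,36,0,0,-250,0,0,0])

```text
t: 44.82
eef_pos: [574.7, -27.1, 343.3]
orientation: [0.003, 1.0, 0.019, 0.005]
wrist_force: [1.0, -0.3, -0.6]
gripper_width: 36.2
```

>>> send_rows(commands=[36,-100,-60,0,0,0,0,36,-120,-120,-20,0,0,0,36,-120,-120,-20,0,0,0,36,-120,-120,-20,0,0,0])

```text
t: 45.32
eef_pos: [448.5, 90.0, 361.4]
orientation: [0.003, 1.0, 0.021, 0.005]
wrist_force: [-0.2, -0.3, 0.2]
gripper_width: 35.5
```

```bash
python3 - <<'E'
from h import *
st()
im,d,c,P=cam("wrist","w24"); ims,ds,cs,Ps=cam("side","s6"); sc=cam("scene","sc6")[0]
crop(sc,100,120,480,300,"sc6a"); cv2.imwrite("pics/s6b.png",cv2.resize(ims,(800,600)))
for n,PP,dd in (('w',P,d),('s',Ps,ds)):
    for y0,y1 in ((-265,-230),(-190,-150),(-110,-75)):
        q=PP[(dd>0)&(PP[...,0]>440)&(PP[...,0]<715)&(PP[...,1]>y0)&(PP[...,1]<y1)&(PP[...,2]>90)&(PP[...,2]<160)]
        if len(q): print(n,y0,np.median(q[:,2]).round(1),len(q))
# dial heading
b=P[(d>0)&(P[...,2]>72)&(P[...,2]<92)&(np.hypot(P[...,0]-462,P[...,1]-105)<40)]
if len(b): print('dial',cv2.minAreaRect(b[:,:2].astype(np.float32)))
E
```

```text
t 45.33 tcp [448.5  90.  361.4] x [0.999 0.042 0.009] y [ 0.042 -0.999  0.006] z [ 0.01  -0.006 -1.   ] F [-0.2 -0.3  0.2] w 35.5 q [ 0.1   0.06  1.69 -0.01  1.38  1.63]
w -265 113.1 1542
w -190 114.1 5529
w -110 111.8 4901
s -265 114.7 1312
s -190 115.9 1200
s -110 113.9 901
dial ((464.2591552734375, 105.05057525634766), (13.881168365478516, 46.01124572753906), 82.53752899169922)
```

View pics/w24.png

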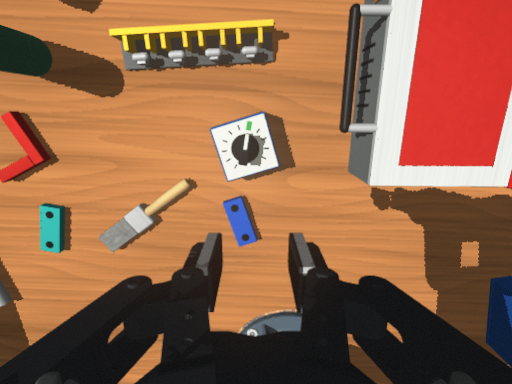

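View pics/s6b.png

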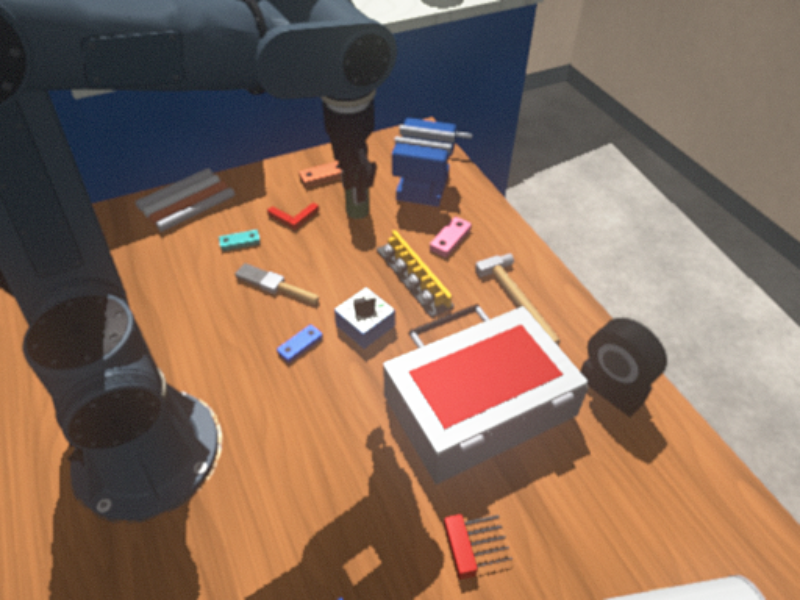

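The flap is flat and shut, the dial bar heads -7.5° (mark about -7.3°), the bystanders look unmoved and the robot is clear. Handing in.

```bash
python3 -c "
from bench import sign_off; print(sign_off())"
```

```text
the job is handed in; nothing more can be done
None
```

The job is done and handed in at about 45 s of the 210 s allowed; no verdict was given.

- **Dial:** I turned it first. The last measurement has the pointer within about 0.2° of the green mark.
- **Flap opening:** I laid it back to 2.1 rad. When I let go, it settled against its stop at about 2.15 rad and stayed open.
- **Fittings:** Only two were there, in clips 3 and 4. I pulled both straight up and set each down on the well floor, letting go only once it touched. The pictures showed both upright and the strip empty.
- **Test plate:** It had been knocked about 3 cm aside during the job, so I measured it again before picking it up. I chose the smaller of the two copper-coloured plates and laid it flat in the well with the fittings.
- **Flap closing:** I eased it down in the gripper all the way until it pressed on its stop at about 13 N. After release it was level, with its top at about 112–116 mm where 114 is expected. That spread is camera noise.
- **Other things on the bench:** Compared by eye, they look unmoved in the last side picture, and the robot was clear of everything. The can is partly hidden by the gripper in that picture, so I could only check the part that shows.

One move call was refused because I left out a number. The arm did not move, and I sent it again correctly. No check failed or disagreed.

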